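# Time the pulleys and hang their tensioner brackets

### The job

For every keyhole bracket standing on the bench, go to the pulley stand of the same colour: spin its pulley on its axle until the white mark, hidden below, is at the very top, and hang the bracket on the screw beside that pulley, screw head through the wide part of the keyhole and then slid fully down so that the shank sits in the narrow slot, upright and roller side towards the robot. Two or three brackets are out; a pulley whose bracket is not there must stay as it is, and leave the hammer, screwdrivers and wrench where they lie.

Things in the scene. Friction and masses are not known exactly. Their poses are not given: they have to be found in the camera images.
- red_bracket (a point): red steel bracket, 0.35 kg (None if absent): plate 64 wide (y), 8 thick (x), 140 high (z), on a foot 64 x 55 x 8 to the plate's -x with a steel idler roller on it, 37 high, and two toes (10 wide, 36 long, 8 high, 44 apart) to +x that straddle the post when hung. Origin: plate centre, 70 above its bottom. Pinch the plain top 50 across the thickness. Hung, the screw lies 14 above the origin, roller to the robot
- red_keyhole (a point): centre of the wide part (28 x 28) of the red bracket's keyhole, 13 below its origin, on the centre line (None if absent). Above it the narrow slot, 14 wide, goes on up and ends 31 above this point. Axes as the bracket
- red_screw (a point): screw on the red stand's post: middle of its bare shank (8 across, 14 long from post to head), 115 above the bench. It points to the stand's -x (to the robot); steel head 18 across, 6 thick, its end 13 from this point. Axes: the stand's, z up. The post, 34 wide, ends 12 above the screw's axis. A hung bracket's plate is between head and post
- red_axle (a point): centre of the red stand's pulley, 95 above the bench; axes: the stand's. Black disc with aluminium faces, 130 across, 24 thick, axle along y; turns without end, with 0.1 N m drag: stays where left. Sits in a red fork (cheeks 34 wide, ending 17 above the axle); above it the rim can be pinched across its faces. The screw post stands 90 beside it, to +y
- red_wheel (a joint): angle of the red stand's pulley, rad, not wrapped: 0 (or any whole turn) has the white mark at the top; growing angle moves the top of the pulley to the stand's +x
- red_mark (a point): the white mark on the rim of the red stand's pulley: a stripe 13 wide across the tread and 19 down both faces; this point lies on the tread, 65 from the axle; its z axis points outwards from the axle
- blue_bracket (a point): blue steel bracket, 0.35 kg (None if absent): plate 64 wide (y), 8 thick (x), 140 high (z), on a foot 64 x 55 x 8 to the plate's -x with a steel idler roller on it, 37 high, and two toes (10 wide, 36 long, 8 high, 44 apart) to +x that straddle the post when hung. Origin: plate centre, 70 above its bottom. Pinch the plain top 50 across the thickness. Hung, the screw lies 14 above the origin, roller to the robot
- blue_keyhole (a point): centre of the wide part (28 x 28) of the blue bracket's keyhole, 13 below its origin, on the centre line (None if absent). Above it the narrow slot, 14 wide, goes on up and ends 31 above this point. Axes as the bracket
- blue_screw (a point): screw on the blue stand's post: middle of its bare shank (8 across, 14 long from post to head), 115 above the bench. It points to the stand's -x (to the robot); steel head 18 across, 6 thick, its end 13 from this point. Axes: the stand's, z up. The post, 34 wide, ends 12 above the screw's axis. A hung bracket's plate is between head and post
- blue_axle (a point): centre of the blue stand's pulley, 95 above the bench; axes: the stand's. Black disc with aluminium faces, 130 across, 24 thick, axle along y; turns without end, with 0.1 N m drag: stays where left. Sits in a blue fork (cheeks 34 wide, ending 17 above the axle); above it the rim can be pinched across its faces. The screw post stands 90 beside it, to +y
- blue_wheel (a joint): angle of the blue stand's pulley, rad, not wrapped: 0 (or any whole turn) has the white mark at the top; growing angle moves the top of the pulley to the stand's +x
- blue_mark (a point): the white mark on the rim of the blue stand's pulley: a stripe 13 wide across the tread and 19 down both faces; this point lies on the tread, 65 from the axle; its z axis points outwards from the axle
- yellow_bracket (a point): yellow steel bracket, 0.35 kg (None if absent): plate 64 wide (y), 8 thick (x), 140 high (z), on a foot 64 x 55 x 8 to the plate's -x with a steel idler roller on it, 37 high, and two toes (10 wide, 36 long, 8 high, 44 apart) to +x that straddle the post when hung. Origin: plate centre, 70 above its bottom. Pinch the plain top 50 across the thickness. Hung, the screw lies 14 above the origin, roller to the robot
- yellow_keyhole (a point): centre of the wide part (28 x 28) of the yellow bracket's keyhole, 13 below its origin, on the centre line (None if absent). Above it the narrow slot, 14 wide, goes on up and ends 31 above this point. Axes as the bracket
- yellow_screw (a point): screw on the yellow stand's post: middle of its bare shank (8 across, 14 long from post to head), 115 above the bench. It points to the stand's -x (to the robot); steel head 18 across, 6 thick, its end 13 from this point. Axes: the stand's, z up. The post, 34 wide, ends 12 above the screw's axis. A hung bracket's plate is between head and post
- yellow_axle (a point): centre of the yellow stand's pulley, 95 above the bench; axes: the stand's. Black disc with aluminium faces, 130 across, 24 thick, axle along y; turns without end, with 0.1 N m drag: stays where left. Sits in a yellow fork (cheeks 34 wide, ending 17 above the axle); above it the rim can be pinched across its faces. The screw post stands 90 beside it, to +y
- yellow_wheel (a joint): angle of the yellow stand's pulley, rad, not wrapped: 0 (or any whole turn) has the white mark at the top; growing angle moves the top of the pulley to the stand's +x
- yellow_mark (a point): the white mark on the rim of the yellow stand's pulley: a stripe 13 wide across the tread and 19 down both faces; this point lies on the tread, 65 from the axle; its z axis points outwards from the axle
- hammer: hammer lying to the left (bystander; origin at its underside)
- driver_a: screwdriver with a wooden handle, 170 long, lying among the brackets (bystander; origin at its underside)
- driver_b: screwdriver with a black handle, 170 long, lying among the brackets (bystander; origin at its underside)
- wrench: wrench lying to the right (bystander; origin at its underside)

How it is judged:
By the outcome, as a careful person would: the job done as asked, in the order asked, and still so for the second after the job is handed in, with the robot touching nothing.
Of red_bracket_body, blue_bracket_body, yellow_bracket_body only 2 to 3 are there at a start; the rules pass over those that are not, and their reading is None.
At some moment in a run one of red_bracket_body, blue_bracket_body, yellow_bracket_body may be knocked a few centimetres aside while the robot is not near it.
It also fails if it takes over 210 s, if anything falls off the work surface, if the arm or the gripper's body presses on something with over 40 N, if the wrist force passes 120 N, or if a joint passes its speed limit or range.

### The arm

A 6-joint arm with a two-finger parallel gripper is mounted at the origin on the work surface. World frame = base frame: x ahead of the robot, y to its left, z up, the work surface at z = 0. Lengths are in m, angles in degrees, forces in N, time in s.
With the tool pointing down it reaches from about 0.425 to 0.925 m from the base axis. Payload 12.5 kg.
Tool frame: the origin (TCP) lies midway between the tips of the shut fingers; the grasp point (between the pads) lies 19 mm behind it; z points along the fingers, y is the direction in which the jaws open and shut (so a half turn about z gives the same grasp; the last joint's range is limited). The gripper opens to 85 mm and grips with 20 to 120 N. Pads are 22 mm wide; open, the fingers measure 114 mm over their backs; the gripper's body (76 mm by 85 mm) begins 54 mm behind the grasp point. The pads swing forward as they close: fully open they stand 13 mm farther back than shut.
Start: joints at [59.84, 28.126, 89.318, -0, 62.55, -6.05], TCP at [0.255, 0.571, 0.231] pointing down, gripper open.
Joint ranges: [-177.58, 177.58], [-47.91, 125.51], [2.72, 160], [-65.01, 245.01], [3.68, 167.84], [-153.87, 153.87]. Speed limits (degrees/s): [127.2, 127.2, 159.86, 180, 180, 180].

### API

Orientations are given as a 3x3 rotation matrix whose columns are the frame's x, y, z axes.
In Python, from station import bot, camera, camera_info, models gives the robot as it stands.
- The arm moves only by the tool arm_command, never from a script. Its argument "steps" is a list of rows, each a list of 3 entries, a list of its own where there are three numbers: the shift along the tool's x, y, z in mm, then the turn, a rotation vector about the tool's x, y, z in rad, then the closure, from 0 (fully open) to 1 (shut). A call has 1 to 12 rows; each row is the pose to reach, as a shift and turn from the pose commanded when the call began, along the tool's axes at that moment; what a row does not reach only later rows make up. A row lasts 1/8 s, in which the tool goes at most 62.5 mm and 10.7 degrees, less where a joint would pass 70% of its speed; a pose out of reach is approached as far as the arm can. A call with a gripper value outside its range is refused whole. The fingers move at their own pace and stop on an object; "squeeze" is the grip in N (left out, the last holds). Time passes only in rows, so rows that repeat a pose let the fingers close. It gives the time, the measured TCP pose, the force and the opening at its end, in the units of the state.
- bot.get_state(): the state, without advancing time (a new reading comes with each control period).
- camera(name): name is "scene" or "side" or "wrist"; returns the picture (480x640x3 uint8, red, green, blue); there is no depth.
- camera_info(name): a dict with "mtx" (3x3 intrinsics, pixels), "R" (3x3) and "t" (3): a world point X has camera coordinates R X + t; the wrist camera has in their place "hand_eye" (4x4, takes a point from camera to tool coordinates, whose origin is the TCP and whose axes are the flange's). Camera axes: x right, y down, z forward; pixel columns grow to the right and rows downward; lengths in m; the calibration is good to about 2 mm. A picture is of the moment at which its call begins: read the wrist's pose just before it. camera_info takes no time and is no camera call.
- bot.hand_in(): hands the job in, once; it reports no verdict.
Trained networks look in the newest picture that a camera, given by its name, has taken for a name from the list of things; names that differ only in an ending like _2 or _b are one class to them, and where a whole thing is asked for, a point or a joint stands for the part that bears it (a point fixed in the world has none). Each returns a list of dicts, best first, with "score" (0 to 1); they miss things now and then, are a little off and sometimes report something else, mostly with a low value. They report only what shows in the picture. A call takes as long as a camera call.
- models.outline_of(camera, thing): "pixels" (480x640 bool, what is visible of it).
- models.tip_of(camera, thing): "xyz" ([x, y, z] in m, in world coordinates, good to about 4 mm: a listed point, or the origin of a listed thing).
The state is a dict: "t": time; "q": joint angles; "qvel": joint speeds; "effort": joint torques, N m; "ee_pos": TCP position; "orientation": TCP orientation; "contact_force": force on the tool from outside, world axes, zero at the start; "moment": the same for the moment, N m; "opening": opening from 0.0 (shut) to 1.0 (fully open).
Only numpy, scipy, OpenCV 4.12 (cv2) and the standard library are available. Lean on these libraries where they do the work, as an engineer would, in place of code of your own. Each camera call takes 0.05 s, during which the arm holds its last target.

## Working session

There is one attempt and no reset: what is moved stays moved. The work goes in short steps, Python scripts to look and compute and a tool call to move; the robot and the scene stay as the last step left them, time stands still between calls to the robot, and variables do not carry over. Pictures are saved under pics/ and viewed, and the job is handed in when it is done.

Besides the shell and the picture viewer there is one more tool, called after ">>>" by a JSON object that holds its "method" and its "body", one argument or row to a line. arm_command: Moves the arm, as the interface text tells. Its arguments: {"type":"object","properties":{"steps":{"type":"array","items":{"type":"array"}},"squeeze":{"type":"number"}},"required":["steps"]}

```bash
ls -la; mkdir -p pics
python3 - <<'E'
from station import bot, camera, camera_info, models
import cv2,numpy as np
print(bot.get_state())
for n in ["scene","side","wrist"]:
    im=camera(n); cv2.imwrite(f"pics/{n}0.png",im[:,:,::-1]); print(n,camera_info(n))
E
```

```text
total 12
drwxr-xr-x  3 agent agent 4096 Dec  6 10:49 .
drwxr-xr-x 23 root  root  4096 Dec  6 10:49 ..
drwxr-xr-x  2 agent agent 4096 Dec  6 10:49 pics
{'t': 0.0, 'q': array([ 5.98375687e+01,  2.81667118e+01,  8.93491263e+01, -1.93168263e-03,
        6.25502622e+01, -6.04934486e+00]), 'qvel': array([0.05949483, 0.04738856, 0.00132979, 0.14562836, 0.01835405,
       0.03028776]), 'effort': array([ 2.04916291e-04, -6.18454957e+01, -2.61599135e+01, -1.24254811e-04,
        3.96523217e-03, -1.77790344e-05]), 'ee_pos': array([0.25520075, 0.57028217, 0.23070594]), 'orientation': array([[-9.12747221e-01,  4.08524422e-01, -5.53797047e-04],
       [ 4.08524787e-01,  9.12746664e-01, -1.01250023e-03],
       [ 9.18453366e-05, -1.15039659e-03, -9.99999334e-01]]), 'contact_force': array([-0.69134839,  0.42333144, -0.25475328]), 'moment': array([-0.00124491,  0.06530718, -0.06477612]), 'opening': 0.9999859110222903}
scene {'mtx': array([[456.25359302,   0.        , 319.65347309],
       [  0.        , 456.25359302, 243.34749411],
       [  0.        ,   0.        ,   1.        ]]), 'R': array([[-0.
[... 382 characters left out ...]
-0.63326389, -0.01811466],
       [-0.46320162, -0.54597165, -0.69811118],
       [ 0.43219851,  0.54853606, -0.71576019]]), 't': array([-0.37633969,  0.34470475,  1.12107241])}
wrist {'mtx': array([[398.22740769,   0.        , 322.08042379],
       [  0.        , 398.22740769, 234.41009448],
       [  0.        ,   0.        ,   1.        ]]), 'hand_eye': array([[ 2.01498250e-04, -9.60300162e-01, -2.78968740e-01,
         7.04210251e-02],
       [ 9.99999242e-01,  5.32435164e-04, -1.11051682e-03,
        -9.88485200e-04],
       [ 1.21496225e-03, -2.78968305e-01,  9.60299541e-01,
        -1.43098152e-01],
       [ 0.00000000e+00,  0.00000000e+00,  0.00000000e+00,
         1.00000000e+00]])}
```

View pics/scene0.png

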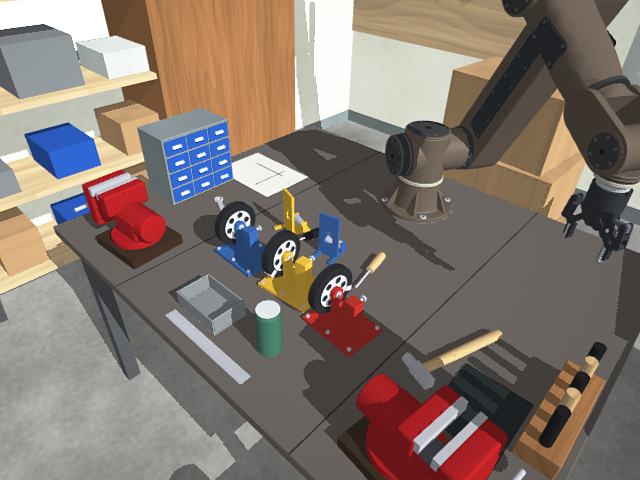

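View pics/side0.png

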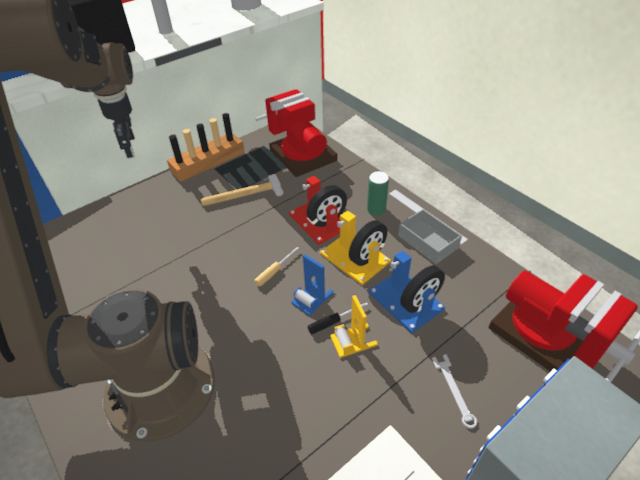

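View pics/wrist0.png

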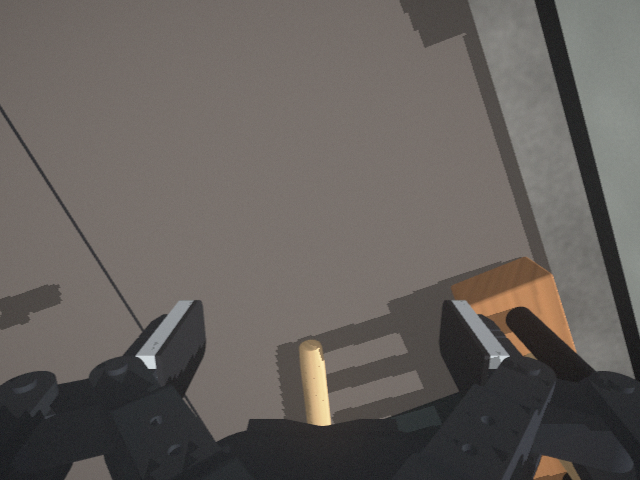

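Run:
```python
from station import bot, camera, camera_info, models
import numpy as np
for c in ["red","blue","yellow"]:
  for p in ["bracket","keyhole","screw","axle","mark"]:
    for cam in ["scene","side"]:
      r=models.tip_of(cam,f"{c}_{p}")
      print(c,p,cam,[(round(d["score"],2),np.round(d["xyz"],4).tolist()) for d in r[:2]], r[0].keys() if r else '')
print(bot.get_state()["t"])
```

```text
red bracket scene [] 
red bracket side [(0.24, [0.6014, 0.0557, 0.1134])] dict_keys(['xyz', 'score'])
red keyhole scene [] 
red keyhole side [] 
red screw scene [(0.72, [0.621, 0.2394, 0.1181])] dict_keys(['xyz', 'score'])
red screw side [(0.83, [0.6246, 0.2445, 0.1152]), (0.3, [0.5107, 0.4553, -0.0036])] dict_keys(['xyz', 'score'])
red axle scene [(0.93, [0.6276, 0.1511, 0.0952]), (0.63, [0.4418, -0.0202, 0.0656])] dict_keys(['xyz', 'score'])
red axle side [(0.79, [0.6279, 0.1528, 0.0969]), (0.73, [0.6266, 0.2433, 0.1128])] dict_keys(['xyz', 'score'])
red mark scene [(0.69, [0.5675, 0.1544, 0.0703]), (0.49, [0.4414, -0.024, 0.0673])] dict_keys(['xyz', 'score'])
red mark side [(0.85, [0.5679, 0.1545, 0.0655]), (0.38, [0.6151, -0.0361, 0.0958])] dict_keys(['xyz', 'score'])
blue bracket scene [(0.9, [0.4413, -0.0227, 0.0695])] dict_keys(['xyz', 'score'])
blue bracket side [(0.91, [0.4388, -0.0203, 0.0705]), (0.2, [0.6153, -0.0378, 0.0966])] dict_keys(['xyz', 'score'])
blue keyhole scene [(0.58, [0.4364, -0.0206, 0.058])] dict_keys(['xyz', 'score'])
blue keyhole side [(0.91, [0.4364, -0
[... 825 characters left out ...]
re'])
yellow keyhole scene [(0.72, [0.4304, -0.1929, 0.0561])] dict_keys(['xyz', 'score'])
yellow keyhole side [(0.95, [0.4346, -0.1974, 0.0562])] dict_keys(['xyz', 'score'])
yellow screw scene [(0.58, [0.5979, 0.0575, 0.1187])] dict_keys(['xyz', 'score'])
yellow screw side [(0.58, [0.604, 0.0542, 0.1183])] dict_keys(['xyz', 'score'])
yellow axle scene [(0.77, [0.614, -0.0353, 0.0938])] dict_keys(['xyz', 'score'])
yellow axle side [(0.85, [0.6139, -0.0362, 0.0948]), (0.67, [0.6691, -0.0314, 0.0561])] dict_keys(['xyz', 'score'])
yellow mark scene [(0.56, [0.666, -0.0331, 0.0599])] dict_keys(['xyz', 'score'])
yellow mark side [(0.67, [0.6668, -0.0294, 0.0562])] dict_keys(['xyz', 'score'])
1.65
```

```bash
cat > h.py <<'E'
from station import bot, camera, camera_info, models
import cv2,numpy as np
from scipy.spatial.transform import Rotation as Ro
np.set_printoptions(precision=4,suppress=True)
def pose():
    s=bot.get_state(); return np.array(s["ee_pos"]),np.array(s["orientation"]),s
def plan(p,R):
    p0,R0,s=pose()
    d=R0.T@(np.array(p)-p0)*1000; w=Ro.from_matrix(R0.T@R).as_rotvec()
    return d,w
def Rt(yaw,pitch=0):
    # tool down; yaw=0: tool x=-X,y=+Y. yaw deg about world z. pitch: rot about wheel-y after
    B=np.array([[-1,0,0],[0,1,0],[0,0,-1.]])
    return Ro.from_euler('z',yaw,degrees=True).as_matrix()@Ro.from_euler('y',pitch,degrees=True).as_matrix()@B
def snap(c,fn):
    im=camera(c); cv2.imwrite(f"pics/{fn}.png",im[:,:,::-1]); return im
def cam(c):
    i=camera_info(c)
    if c=="wrist":
        p,R,s=pose(); H=i["hand_eye"]; Rw=R@H[:3,:3]; tw=R@H[:3,3]+p
        return i["mtx"],Rw.T,-Rw.T@tw
    return i["mtx"],i["R"],i["t"]
def proj(c,X):
    K,R,t=cam(c); x=(K@(R@np.atleast_2d(X).T+t[:,None])); return (x[:2]/x[2]).T
def onz(c,uv,z):
    K,R,t=cam(c); d=R.T@np.linalg.inv(K)@np.array([uv[0],uv[1],1.]); o=-R.T@t
    return o+d*(z-o[2])/d[2]
def tips(c,names):
    for n in names:
        r=models.tip_of(c,n); print(c,n,[(round(d["score"],2),np.round(d["xyz"],4).tolist()) for d in r[:2]])
E
python3 - <<'E'
from h import *
print(plan([0.5,-0.1,0.40],Rt(0)))
E
```

```text
(array([-497.2504, -512.0602, -168.7228]), array([ 0.0001,  0.    , -0.4207]))
```

>>> {"method": "arm_command", "body": {
  "steps": [
    [[-248, -256, -169], [0, 0, -0.21], 0],
    [[-497, -512, -169], [0, 0, -0.42], 0],
    [[-497, -512, -169], [0, 0, -0.42], 0],
    [[-497, -512, -169], [0, 0, -0.42], 0],
    [[-497, -512, -169], [0, 0, -0.42], 0],
    [[-497, -512, -169], [0, 0, -0.42], 0],
    [[-497, -512, -169], [0, 0, -0.42], 0],
    [[-497, -512, -169], [0, 0, -0.42], 0],
    [[-497, -512, -169], [0, 0, -0.42], 0],
    [[-497, -512, -169], [0, 0, -0.42], 0],
    [[-497, -512, -169], [0, 0, -0.42], 0],
    [[-497, -512, -169], [0, 0, -0.42], 0]
  ]
}}

```text
t: 3.15
ee_pos: [0.5002, -0.1023, 0.4009]
orientation: [[-1.0, 0.002, 0.001], [0.002, 1.0, -0.0], [-0.001, -0.0, -1.0]]
contact_force: [-0.3, 0.8, 0.2]
opening: 0.999
```

Run:
```python
from h import *
snap("wrist","w1")
N=[f"{c}_{p}" for c in ["blue","yellow"] for p in ["bracket","keyhole","screw","axle","mark"]]
tips("wrist",N)
print(bot.get_state()["q"])
```

```text
wrist blue_bracket [(0.78, [0.4409, -0.0218, 0.0721])]
wrist blue_keyhole [(0.96, [0.4384, -0.0217, 0.0614]), (0.38, [0.5142, -0.4421, -0.0042])]
wrist blue_screw [(0.74, [0.6034, -0.1459, 0.1167])]
wrist blue_axle [(0.73, [0.6063, -0.2351, 0.0915]), (0.34, [0.5113, -0.4401, -0.0015])]
wrist blue_mark [(0.85, [0.5985, -0.235, 0.0336])]
wrist yellow_bracket [(0.67, [0.4335, -0.1973, 0.0679])]
wrist yellow_keyhole [(0.8, [0.4327, -0.1957, 0.056])]
wrist yellow_screw [(0.75, [0.6044, 0.0534, 0.1134]), (0.28, [0.4361, -0.1982, 0.0726])]
wrist yellow_axle [(0.97, [0.6132, -0.0365, 0.0933])]
wrist yellow_mark [(0.81, [0.6676, -0.03, 0.0564])]
[ -18.6551   10.6923   89.8664    0.0075   79.4272 -108.6779]
```

View pics/w1.png

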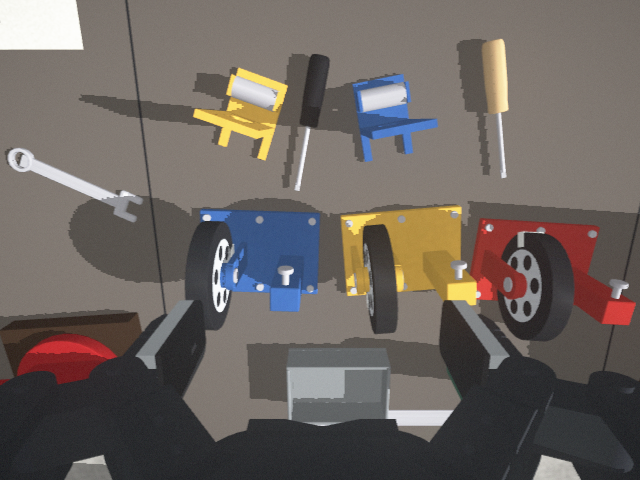

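Run:
```python
from h import *
im=cv2.imread("pics/w1.png")
a=cv2.resize(im[60:180,180:450],None,fx=2.9,fy=2.9,interpolation=cv2.INTER_CUBIC)
b=cv2.resize(im[195:345,180:480],None,fx=2.6,fy=2.6,interpolation=cv2.INTER_CUBIC)
cv2.imwrite("pics/w1a.png",a);cv2.imwrite("pics/w1b.png",b)
```

```text
(no output)
```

View pics/w1a.png

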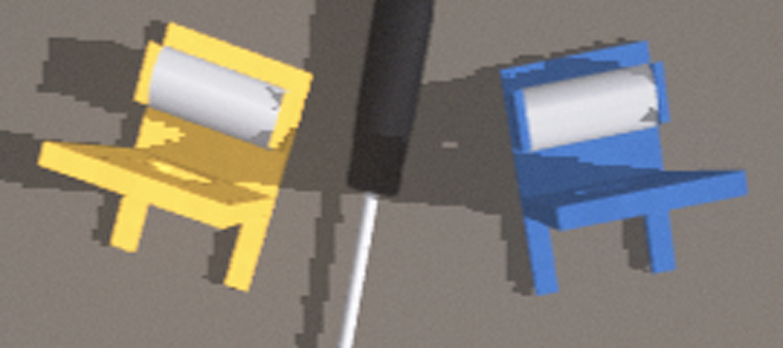

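View pics/w1b.png

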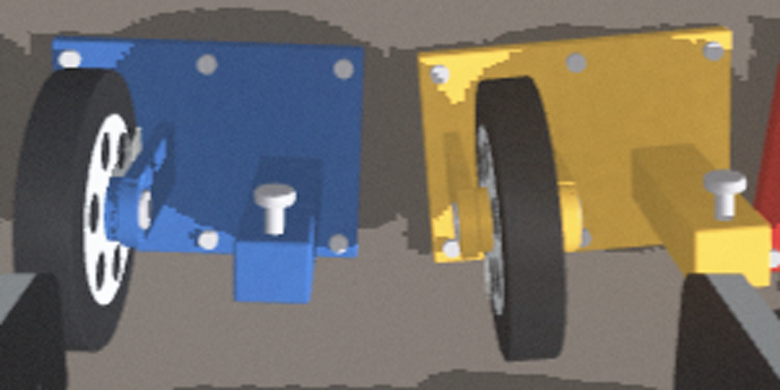

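```bash
cat >> h.py <<'E'
def arcpose(axle,yaw,r,th):
    a=np.radians(th); v=Ro.from_euler('z',yaw,degrees=True).apply([r*np.sin(a),0,r*np.cos(a)])
    return np.array(axle)+v, Rt(yaw,th)
def rows(poses):
    for p,R in poses:
        d,w=plan(p,R); print([np.round(d).astype(int).tolist(),np.round(w,3).tolist()])
BA=[0.6066,-0.2354,0.095]; BY=-2.1
YA=[0.6138,-0.0362,0.095]; YY=5.0
E
python3 - <<'E'
from h import *
rows([arcpose(BA,BY,r,t) for r,t in [(.14,0),(.12,-30),(.034,-30)]])
E
```

```text
[[-107, -136, 165], [0.0, 0.0, 0.037]]
[[-47, -134, 202], [0.01, -0.523, 0.036]]
[[-90, -136, 276], [0.01, -0.523, 0.036]]
```

>>> {"method": "arm_command", "body": {
  "steps": [
    [[-53, -68, 80], [0, 0, 0.037], 0.4],
    [[-107, -136, 150], [0, 0, 0.037], 0.4],
    [[-107, -136, 165], [0, 0, 0.037], 0.4],
    [[-107, -136, 165], [0, 0, 0.037], 0.4],
    [[-85, -135, 180], [0.005, -0.18, 0.036], 0.4],
    [[-65, -134, 192], [0.01, -0.36, 0.036], 0.4],
    [[-47, -134, 202], [0.01, -0.523, 0.036], 0.4],
    [[-47, -134, 202], [0.01, -0.523, 0.036], 0.4],
    [[-47, -134, 202], [0.01, -0.523, 0.036], 0.4]
  ]
}}

```text
t: 4.82
ee_pos: [0.5516, -0.2307, 0.2051]
orientation: [[-0.873, 0.045, 0.486], [0.038, 0.999, -0.025], [-0.486, -0.004, -0.874]]
contact_force: [0.4, -0.9, -0.2]
opening: 0.601
```

Run:
```python
from h import *
snap("wrist","w2"); tips("wrist",["blue_axle","blue_screw","blue_mark"])
rows([arcpose(BA,BY,r,t) for r,t in [(.034,-30)]])
print(pose()[2]["q"])
```

```text
wrist blue_axle []
wrist blue_screw []
wrist blue_mark []
[[7, -2, 89], [-0.008, -0.016, -0.004]]
[ -35.4696   21.2147  112.5886   37.021    25.7188 -153.8312]
```

View pics/w2.png

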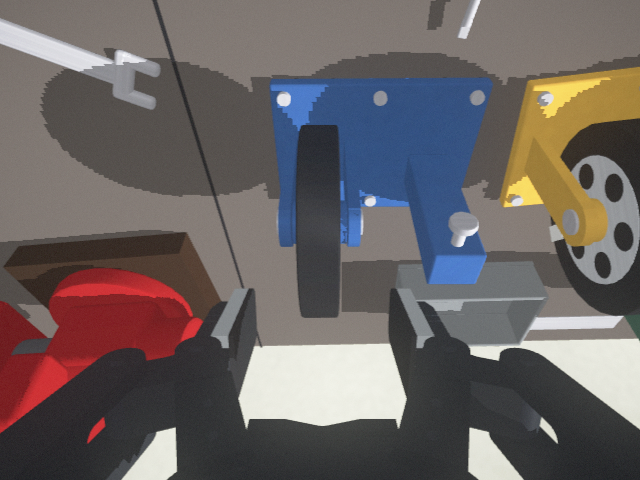

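```bash
cat >> h.py <<'E'
def Rf(yaw,pitch=0):  # flipped: camera on +x side
    return Rt(yaw,pitch)@np.diag([-1,-1,1.])
def arcf(axle,yaw,r,th):
    p,R=arcpose(axle,yaw,r,th); return p,Rf(yaw,th)
E
python3 - <<'E'
from h import *
rows([arcpose(BA,BY,.16,0),(arcpose(BA,BY,.16,0)[0],arcpose(BA,BY,.16,0)[1]@Ro.from_rotvec([0,0,1.2]).as_matrix())])
E
```

```text
[[-72, -2, -17], [-0.006, 0.508, -0.006]]
[[-72, -2, -17], [0.299, 0.449, 1.167]]
```

>>> {"method": "arm_command", "body": {
  "steps": [
    [[-20, -2, -20], [0, 0.17, 0], 0.4],
    [[-45, -2, -20], [0, 0.34, 0], 0.4],
    [[-72, -2, -17], [-0.006, 0.508, -0.006], 0.4],
    [[-72, -2, -17], [0.299, 0.449, 1.167], 0.4],
    [[-72, -2, -17], [0.299, 0.449, 1.167], 0.4],
    [[-72, -2, -17], [0.299, 0.449, 1.167], 0.4],
    [[-72, -2, -17], [0.299, 0.449, 1.167], 0.4],
    [[-72, -2, -17], [0.299, 0.449, 1.167], 0.4],
    [[-72, -2, -17], [0.299, 0.449, 1.167], 0.4],
    [[-72, -2, -17], [0.299, 0.449, 1.167], 0.4],
    [[-72, -2, -17], [0.299, 0.449, 1.167], 0.4],
    [[-72, -2, -17], [0.299, 0.449, 1.167], 0.4]
  ]
}}

```text
t: 6.52
ee_pos: [0.6065, -0.2352, 0.2548]
orientation: [[-0.328, 0.945, -0.001], [0.945, 0.328, 0.001], [0.001, -0.0, -1.0]]
contact_force: [-0.5, 0.2, 0.7]
opening: 0.603
```

Run:
```python
from h import *
rows([arcf(BA,BY,.16,0)])
print(pose()[2]["q"],pose()[0])
```

```text
[[0, 0, 0], [-0.001, -0.0, 1.942]]
[-27.0154  29.1053  83.7603   0.0174  67.1878 -46.1825] [ 0.6065 -0.2352  0.2548]
```

>>> {"method": "arm_command", "body": {
  "steps": [
    [[0, 0, 0], [0, 0, 1.942], 0.4],
    [[0, 0, 0], [0, 0, 1.942], 0.4],
    [[0, 0, 0], [0, 0, 1.942], 0.4],
    [[0, 0, 0], [0, 0, 1.942], 0.4],
    [[0, 0, 0], [0, 0, 1.942], 0.4],
    [[0, 0, 0], [0, 0, 1.942], 0.4],
    [[0, 0, 0], [0, 0, 1.942], 0.4],
    [[0, 0, 0], [0, 0, 1.942], 0.4],
    [[0, 0, 0], [0, 0, 1.942], 0.4],
    [[0, 0, 0], [0, 0, 1.942], 0.4],
    [[0, 0, 0], [0, 0, 1.942], 0.4],
    [[0, 0, 0], [0, 0, 1.942], 0.4]
  ]
}}

```text
t: 8.02
ee_pos: [0.6064, -0.2353, 0.2548]
orientation: [[0.999, -0.037, -0.001], [-0.037, -0.999, 0.001], [-0.001, -0.001, -1.0]]
contact_force: [-0.4, -0.8, -0.8]
opening: 0.602
```

Run:
```python
from h import *
print(pose()[2]["q"],pose()[0])
rows([arcf(BA,BY,r,t) for r,t in [(.13,-20),(.12,-40),(.034,-40)]])
```

```text
[-27.0282  29.095   83.7688   0.0258  67.1836  65.0962] [ 0.6064 -0.2353  0.2548]
[[-44, 0, 38], [-0.001, 0.35, -0.001]]
[[-77, 0, 68], [-0.0, 0.699, -0.001]]
[[-22, 0, 134], [-0.0, 0.699, -0.001]]
```

>>> {"method": "arm_command", "body": {
  "steps": [
    [[-22, 0, 19], [0, 0.175, 0], 0.4],
    [[-44, 0, 38], [0, 0.35, 0], 0.4],
    [[-60, 0, 53], [0, 0.525, 0], 0.4],
    [[-77, 0, 68], [0, 0.699, 0], 0.4],
    [[-77, 0, 68], [0, 0.699, 0], 0.4],
    [[-50, 0, 101], [0, 0.699, 0], 0.4],
    [[-22, 0, 134], [0, 0.699, 0], 0.4],
    [[-22, 0, 134], [0, 0.699, 0], 0.4],
    [[-22, 0, 134], [0, 0.699, 0], 0.4]
  ]
}}

```text
t: 9.15
ee_pos: [0.5842, -0.2338, 0.1192]
orientation: [[0.767, -0.037, 0.641], [-0.029, -0.999, -0.023], [0.641, -0.001, -0.767]]
contact_force: [-0.8, -0.4, 0.1]
opening: 0.599
```

Run:
```python
from h import *
print(pose()[2]["q"],pose()[0], pose()[2]["contact_force"])
rows([arcf(BA,BY,.034,t) for t in [-40]])
snap("wrist","w3"); snap("side","s3")
```

```text
[-36.377   31.9476 118.765  103.422   21.8361 -41.9704] [ 0.5842 -0.2338  0.1192] [-0.8488 -0.3596  0.1063]
[[2, 1, -1], [-0.001, 0.002, -0.001]]
```

View pics/w3.png

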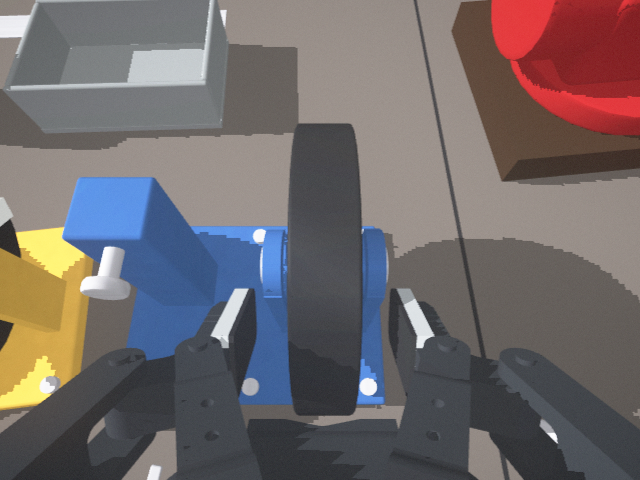

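View pics/s3.png

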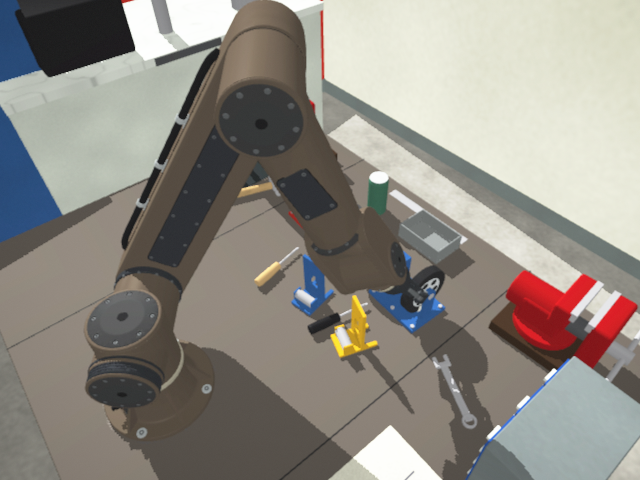

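>>> {"method": "arm_command", "body": {
  "steps": [
    [[0, 0, 0], [0, 0, 0], 0.9],
    [[0, 0, 0], [0, 0, 0], 0.9],
    [[0, 0, 0], [0, 0, 0], 0.9],
    [[0, 0, 0], [0, 0, 0], 0.9],
    [[0, 0, 0], [0, 0, 0], 0.9]
  ],
  "squeeze": 30
}}

```text
t: 9.88
ee_pos: [0.5843, -0.2346, 0.1222]
orientation: [[0.764, -0.039, 0.644], [-0.03, -0.999, -0.025], [0.644, 0.0, -0.765]]
contact_force: [-5.1, -1.0, 7.3]
opening: 0.275
```

Run:
```python
from h import *
p,R,s=pose(); print(p,s["contact_force"],s["opening"])
# relative arc from current pose about axle axis
def arcrel(axle,yaw,dths):
    p0,R0,_=pose()
    for d in dths:
        Q=Ro.from_rotvec(np.radians(d)*Ro.from_euler('z',yaw,degrees=True).apply([0,1,0])).as_matrix()
        t=R0.T@(np.array(axle)+Q@(p0-axle)-p0)*1000; w=Ro.from_matrix(R0.T@Q@R0).as_rotvec()
        print([np.round(t).astype(int).tolist(),np.round(w,3).tolist()])
arcrel(BA,BY,[8.5*i for i in range(1,11)])
```

```text
[ 0.5843 -0.2346  0.1222] [-5.0671 -0.9866  7.2577] 0.2749003708667212
[[5, 0, 0], [-0.0, -0.148, -0.0]]
[[10, 0, 2], [-0.0, -0.297, -0.001]]
[[15, 0, 4], [-0.001, -0.445, -0.001]]
[[20, 0, 6], [-0.001, -0.593, -0.001]]
[[24, 0, 10], [-0.001, -0.742, -0.001]]
[[27, 0, 13], [-0.001, -0.89, -0.002]]
[[30, 0, 18], [-0.002, -1.038, -0.002]]
[[32, 0, 22], [-0.002, -1.187, -0.002]]
[[34, 0, 27], [-0.002, -1.335, -0.003]]
[[35, 0, 33], [-0.002, -1.484, -0.003]]
```

>>> {"method": "arm_command", "body": {
  "steps": [
    [[5, 0, 0], [0, -0.148, 0], 0.9],
    [[10, 0, 2], [0, -0.297, 0], 0.9],
    [[15, 0, 4], [0, -0.445, 0], 0.9],
    [[20, 0, 6], [0, -0.593, 0], 0.9],
    [[24, 0, 10], [0, -0.742, 0], 0.9],
    [[27, 0, 13], [0, -0.89, 0], 0.9],
    [[30, 0, 18], [0, -1.038, 0], 0.9],
    [[32, 0, 22], [0, -1.187, 0], 0.9],
    [[34, 0, 27], [0, -1.335, 0], 0.9],
    [[35, 0, 33], [0, -1.484, 0], 0.9],
    [[35, 0, 33], [0, -1.484, 0], 0.9],
    [[35, 0, 33], [0, -1.484, 0], 0.9]
  ]
}}

```text
t: 11.38
ee_pos: [0.6346, -0.2365, 0.1189]
orientation: [[0.708, -0.038, -0.706], [-0.029, -0.999, 0.025], [-0.706, 0.003, -0.708]]
contact_force: [14.5, -0.1, 4.9]
opening: 0.28
```

Run:
```python
from h import *
print(pose()[2]["q"],pose()[0], pose()[2]["contact_force"])
snap("wrist","w4"); snap("side","s4"); snap("scene","c4")
tips("side",["blue_mark","blue_axle"]);tips("scene",["blue_mark"]);tips("wrist",["blue_mark"])
rows([arcf(BA,BY,.13,45),arcf(BA,BY,.13,0)])
cv2.imwrite("pics/c4c.png",cv2.resize(cv2.imread("pics/c4.png")[170:300,190:350],None,fx=4,fy=4))
```

```text
[-21.0429  57.319   57.864  -13.9802 107.6198  72.1925] [ 0.6346 -0.2365  0.1189] [14.528  -0.1093  4.9379]
side blue_mark [(0.77, [0.5454, -0.2368, 0.1066])]
side blue_axle [(0.8, [0.6096, -0.2361, 0.0972]), (0.22, [0.4207, 0.1229, -0.0025])]
scene blue_mark [(0.57, [0.5473, -0.2345, 0.1031])]
wrist blue_mark []
[[-2, 0, -93], [0.0, -0.008, -0.003]]
[[-94, 0, -56], [0.001, 0.778, -0.002]]
```

View pics/c4c.png

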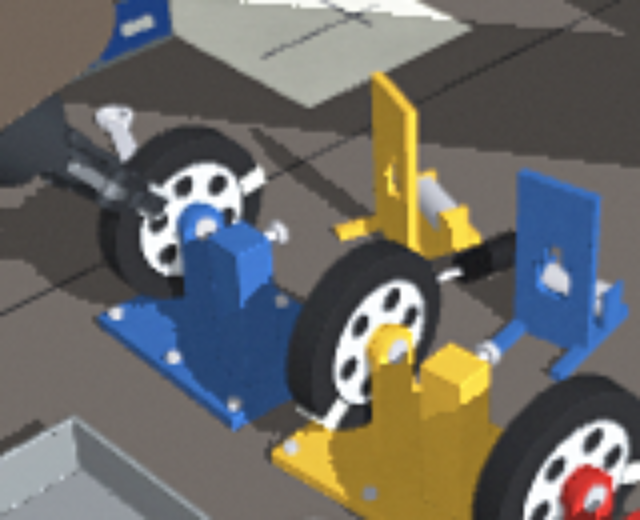

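View pics/s4.png

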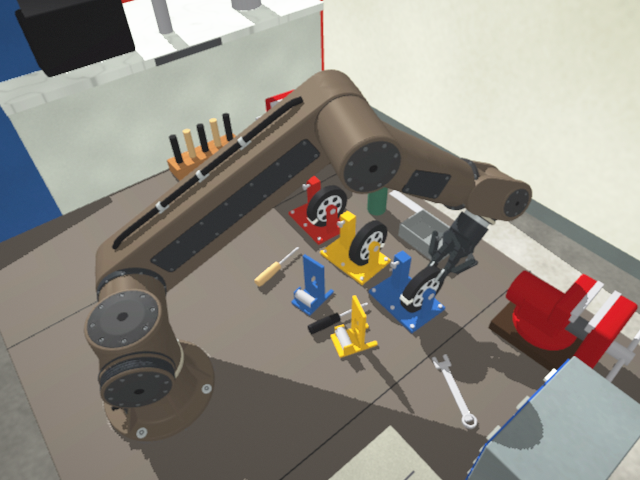

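>>> {"method": "arm_command", "body": {
  "steps": [
    [[0, 0, 0], [0, 0, 0], 0.4],
    [[0, 0, 0], [0, 0, 0], 0.4],
    [[-1, 0, -45], [0, 0, 0], 0.4],
    [[-2, 0, -93], [0, 0, 0], 0.4],
    [[-24, 0, -92], [0, 0.18, 0], 0.4],
    [[-45, 0, -87], [0, 0.36, 0], 0.4],
    [[-70, 0, -74], [0, 0.54, 0], 0.4],
    [[-94, 0, -56], [0, 0.72, 0], 0.4],
    [[-94, 0, -56], [0, 0.778, 0], 0.4],
    [[-94, 0, -56], [0, 0.778, 0], 0.4]
  ]
}}

```text
t: 12.98
ee_pos: [0.6046, -0.2355, 0.2253]
orientation: [[0.999, -0.04, -0.007], [-0.04, -0.999, 0.0], [-0.007, -0.0, -1.0]]
contact_force: [0.9, -1.2, 0.3]
opening: 0.601
```

Run:
```python
from h import *
print(pose()[2]["q"],pose()[0], pose()[2]["contact_force"])
rows([arcf(BA,BY,r,t) for r,t in [(.125,-20),(.12,-40),(.036,-40)]])
```

```text
[-27.0454  30.5605  85.8622  -0.1798  63.9563  65.3288] [ 0.6046 -0.2355  0.2253] [ 0.8583 -1.2288  0.3339]
[[-41, 0, 13], [0.0, 0.356, -0.003]]
[[-75, 0, 39], [0.001, 0.705, -0.003]]
[[-20, 0, 103], [0.001, 0.705, -0.003]]
```

>>> {"method": "arm_command", "body": {
  "steps": [
    [[-20, 0, 6], [0, 0.178, 0], 0.4],
    [[-41, 0, 13], [0, 0.356, 0], 0.4],
    [[-58, 0, 26], [0, 0.53, 0], 0.4],
    [[-75, 0, 39], [0, 0.705, 0], 0.4],
    [[-75, 0, 39], [0, 0.705, 0], 0.4],
    [[-48, 0, 71], [0, 0.705, 0], 0.4],
    [[-20, 0, 103], [0, 0.705, 0], 0.4],
    [[-20, 0, 103], [0, 0.705, 0], 0.4],
    [[-20, 0, 103], [0, 0.705, 0], 0.9],
    [[-20, 0, 103], [0, 0.705, 0], 0.9],
    [[-20, 0, 103], [0, 0.705, 0], 0.9],
    [[-20, 0, 103], [0, 0.705, 0], 0.9]
  ]
}}

```text
t: 14.48
ee_pos: [0.5854, -0.2346, 0.1212]
orientation: [[0.766, -0.038, 0.642], [-0.03, -0.999, -0.024], [0.642, -0.001, -0.767]]
contact_force: [14.1, -4.3, -21.4]
opening: 0.276
```

```bash
cat >> h.py <<'E'
def arcrel(axle,yaw,dths):
    p0,R0,_=pose()
    for d in dths:
        Q=Ro.from_rotvec(np.radians(d)*Ro.from_euler('z',yaw,degrees=True).apply([0,1,0])).as_matrix()
        t=R0.T@(np.array(axle)+Q@(p0-axle)-p0)*1000; w=Ro.from_matrix(R0.T@Q@R0).as_rotvec()
        print([np.round(t).astype(int).tolist(),np.round(w,3).tolist()])
E
python3 - <<'E'
from h import *
p,R,s=pose(); print(p,s["contact_force"],s["opening"])
tips("side",["blue_mark"])
arcrel(BA,BY,[8*i for i in range(1,11)])
snap("scene","c5"); tips("scene",["blue_mark","blue_axle"])
E
```

```text
[ 0.5854 -0.2346  0.1212] [ 14.1236  -4.3179 -21.3754] 0.27565124121672613
side blue_mark [(0.77, [0.5454, -0.2368, 0.1066])]
[[5, 0, 0], [-0.0, -0.14, -0.0]]
[[9, 0, 1], [-0.001, -0.279, -0.0]]
[[14, 0, 3], [-0.001, -0.419, -0.0]]
[[18, 0, 5], [-0.001, -0.559, -0.0]]
[[22, 0, 8], [-0.001, -0.698, -0.0]]
[[25, 0, 12], [-0.002, -0.838, -0.0]]
[[28, 0, 15], [-0.002, -0.977, -0.0]]
[[30, 0, 19], [-0.002, -1.117, -0.0]]
[[32, 0, 24], [-0.002, -1.257, -0.0]]
[[33, 0, 28], [-0.003, -1.396, -0.0]]
scene blue_mark [(0.91, [0.5472, -0.2359, 0.1066])]
scene blue_axle [(0.77, [0.6065, -0.2364, 0.0983])]
```

>>> {"method": "arm_command", "body": {
  "steps": [
    [[5, 0, 0], [0, -0.14, 0], 0.9],
    [[9, 0, 1], [0, -0.279, 0], 0.9],
    [[14, 0, 3], [0, -0.419, 0], 0.9],
    [[18, 0, 5], [0, -0.559, 0], 0.9],
    [[22, 0, 8], [0, -0.698, 0], 0.9],
    [[25, 0, 12], [0, -0.838, 0], 0.9],
    [[28, 0, 15], [0, -0.977, 0], 0.9],
    [[30, 0, 19], [0, -1.117, 0], 0.9],
    [[32, 0, 24], [0, -1.257, 0], 0.9],
    [[33, 0, 28], [0, -1.39, 0], 0.9],
    [[33, 0, 28], [0, -1.39, 0], 0.9],
    [[33, 0, 28], [0, -1.39, 0], 0.9]
  ]
}}

```text
t: 16.18
ee_pos: [0.6304, -0.2364, 0.1235]
orientation: [[0.771, -0.039, -0.636], [-0.035, -0.999, 0.02], [-0.636, 0.007, -0.771]]
contact_force: [11.9, 3.9, 9.1]
opening: 0.277
```

Run:
```python
from h import *
print(pose()[2]["q"],pose()[0], pose()[2]["contact_force"])
rows([arcf(BA,BY,.13,40),arcf(BA,BY,.2,10)])
```

```text
[-21.5002  54.2068  61.8994 -12.6605 101.4448  72.6026] [ 0.6304 -0.2364  0.1235] [11.9301  3.9022  9.0651]
[[1, 0, -93], [0.004, -0.008, -0.006]]
[[-99, 1, -137], [0.005, 0.515, -0.005]]
```

>>> {"method": "arm_command", "body": {
  "steps": [
    [[0, 0, 0], [0, 0, 0], 0.4],
    [[0, 0, 0], [0, 0, 0], 0.4],
    [[1, 0, -45], [0, 0, 0], 0.4],
    [[1, 0, -93], [0, 0, 0], 0.4],
    [[-32, 0, -108], [0, 0.17, 0], 0.4],
    [[-65, 0, -122], [0, 0.34, 0], 0.4],
    [[-99, 1, -137], [0, 0.515, 0], 0.4],
    [[-99, 1, -137], [0, 0.515, 0], 0.4],
    [[-99, 1, -137], [0, 0.515, 0], 0.4]
  ]
}}

```text
t: 17.3
ee_pos: [0.6387, -0.2379, 0.2899]
orientation: [[0.983, -0.04, -0.178], [-0.04, -0.999, 0.007], [-0.178, 0.0, -0.984]]
contact_force: [0.5, -0.2, -0.3]
opening: 0.597
```

Run:
```python
from h import *
print(pose()[2]["q"],pose()[0], pose()[2]["contact_force"])
snap("wrist","w6"); tips("wrist",["blue_mark","blue_axle","blue_screw"])
snap("side","s6"); tips("side",["blue_mark","blue_axle"])
snap("scene","c6"); tips("scene",["blue_mark","blue_axle"])
```

```text
[-24.5315  34.5348  69.1366  -3.8718  85.8362  68.3794] [ 0.6387 -0.2379  0.2899] [ 0.5082 -0.2282 -0.3303]
wrist blue_mark [(0.92, [0.6105, -0.2338, 0.1623]), (0.38, [0.42, 0.1208, -0.0005])]
wrist blue_axle [(0.56, [0.6094, -0.2359, 0.1592])]
wrist blue_screw [(0.58, [0.6052, -0.1489, 0.1159])]
side blue_mark [(0.66, [0.6052, -0.2365, 0.162])]
side blue_axle [(0.76, [0.608, -0.2363, 0.1])]
scene blue_mark [(0.96, [0.6076, -0.2371, 0.1584]), (0.56, [0.5637, 0.1547, 0.0687])]
scene blue_axle [(0.56, [0.6054, -0.2323, 0.0951])]
```

View pics/w6.png

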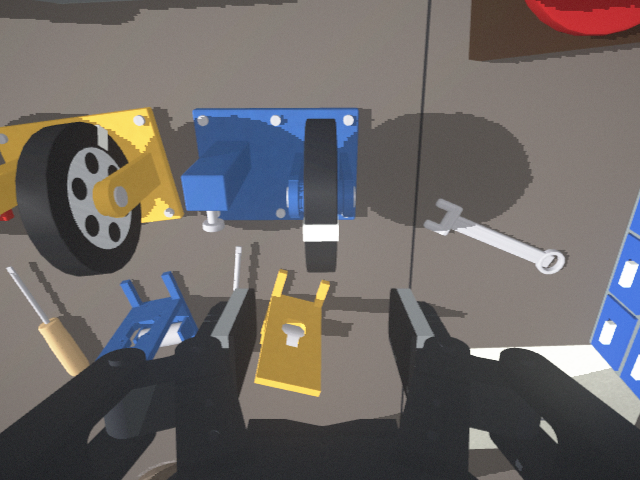

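Run:
```python
from h import *
im=cv2.imread("pics/w6.png")
cv2.imwrite("pics/w6a.png",cv2.resize(im[100:290,180:380],None,fx=3,fy=3,interpolation=cv2.INTER_CUBIC))
im=cv2.imread("pics/s6.png")
uv=proj("side",[BA])[0].astype(int); print(uv)
cv2.imwrite("pics/s6a.png",cv2.resize(im[uv[1]-50:uv[1]+50,uv[0]-60:uv[0]+60],None,fx=5,fy=5,interpolation=cv2.INTER_CUBIC))
```

```text
[421 289]
```

View pics/w6a.png

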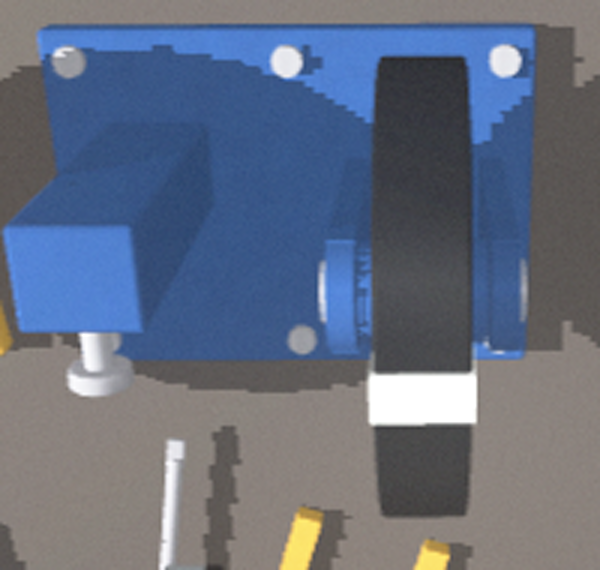

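View pics/s6a.png

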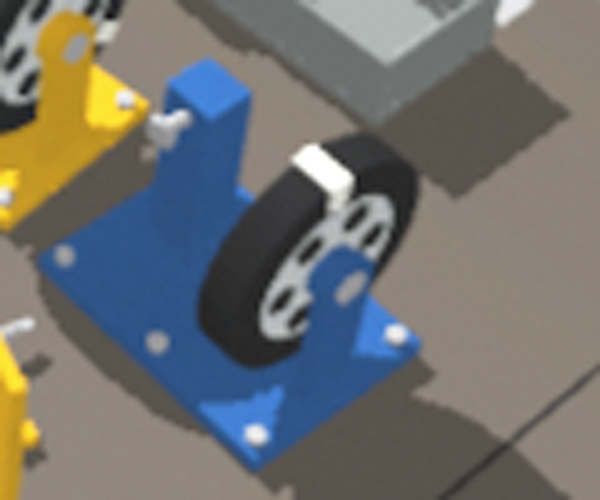

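Run:
```python
from h import *
c="wrist"
f=lambda u,v:(180+u/3,100+v/3)
m=onz(c,f(421,398),.16); a=onz(c,f(423,290),.095)
print(m,a, np.degrees(np.arctan2(m[0]-a[0],.065)))
print("mark edges",onz(c,f(421,373),.16)[0],onz(c,f(421,424),.16)[0])
# yaw: bolts
b=[onz(c,f(*q),.008) for q in [(68,62),(287,61),(505,61)]]; d=b[0]-b[2]; print("yaw",np.degrees(np.arctan2(-d[0],d[1])))
# post top corners z=.127
q=[onz(c,f(*q),.127) for q in [(5,228),(134,226),(141,331),(22,331)]]; print(np.array(q))
# head front disc centre z=.115
print("head",onz(c,f(98,383),.115),onz(c,f(100,368),.115))
```

```text
[ 0.6078 -0.2363  0.16  ] [ 0.6104 -0.2367  0.095 ] -2.3573608657539786
mark edges 0.6143697448751597 0.6007217120232492
yaw -2.094306148689144
[[ 0.6435 -0.1322  0.127 ]
 [ 0.6428 -0.1649  0.127 ]
 [ 0.6141 -0.1625  0.127 ]
 [ 0.6153 -0.1312  0.127 ]]
head [ 0.5938 -0.1449  0.115 ] [ 0.5984 -0.1462  0.115 ]
```

```bash
cat >> h.py <<'E'
def wheelpts(ax,yaw,n=720):
    a=np.linspace(0,2*np.pi,n); R=Ro.from_euler('z',yaw,degrees=True).as_matrix()
    return np.array([ax+R@np.array([.065*np.sin(t),y,.065*np.cos(t)]) for t in a for y in (-.012,.012)])
E
python3 - <<'E'
from h import *
from scipy.optimize import fsolve
c="wrist"
def g(p):
    q=proj(c,wheelpts([p[0],-.236,p[1]],-2.1)); return [q[:,1].min(),q[:,1].max()]
lo,hi=100+57/3,100+516/3
print(g([.6066,.095]),lo,hi)
# z known .095: two estimates and best
from scipy.optimize import minimize_scalar,minimize
r=minimize(lambda p:(g(p)[0]-lo)**2+(g(p)[1]-hi)**2,[.607,.095],method="Nelder-Mead");print(r.x)
print(minimize_scalar(lambda x:(g([x,.095])[0]-lo)**2+(g([x,.095])[1]-hi)**2,bounds=(.59,.62),method="bounded"))
E
```

```text
[np.float64(123.05141843126417), np.float64(276.1381374039551)] 119.0 272.0
[0.6095 0.093 ]
 message: Solution found.
 success: True
  status: 0
     fun: 0.4705870359332019
       x: 0.6102018334775513
     nit: 7
    nfev: 7
```

Run:
```python
from h import *
rows([([.44,-.021,.28],Rt(-78.8))])
```

```text
[[-203, -209, 46], [-0.162, 0.126, -1.8]]
```

>>> {"method": "arm_command", "body": {
  "steps": [
    [[-50, -52, 0], [-0.162, 0.126, -1.8], 0.4],
    [[-100, -104, 20], [-0.162, 0.126, -1.8], 0.4],
    [[-203, -209, 46], [-0.162, 0.126, -1.8], 0.4],
    [[-203, -209, 46], [-0.162, 0.126, -1.8], 0.4],
    [[-203, -209, 46], [-0.162, 0.126, -1.8], 0.4],
    [[-203, -209, 46], [-0.162, 0.126, -1.8], 0.4],
    [[-203, -209, 46], [-0.162, 0.126, -1.8], 0.4],
    [[-203, -209, 46], [-0.162, 0.126, -1.8], 0.4],
    [[-203, -209, 46], [-0.162, 0.126, -1.8], 0.4],
    [[-203, -209, 46], [-0.162, 0.126, -1.8], 0.4],
    [[-203, -209, 46], [-0.162, 0.126, -1.8], 0.4],
    [[-203, -209, 46], [-0.162, 0.126, -1.8], 0.4]
  ]
}}

```text
t: 19.3
ee_pos: [0.4396, -0.0206, 0.2805]
orientation: [[-0.192, 0.981, 0.001], [0.981, 0.192, -0.001], [-0.001, 0.001, -1.0]]
contact_force: [0.9, -0.3, 0.2]
opening: 0.597
```

Run:
```python
from h import *
print(pose()[2]["q"],pose()[0], pose()[1])
snap("wrist","w7"); tips("wrist",["blue_bracket","blue_keyhole"])
```

```text
[-11.2792   9.6254 109.8081  -0.0275  60.5038 -22.3134] [ 0.4396 -0.0206  0.2805] [[-0.1916  0.9815  0.001 ]
 [ 0.9815  0.1916 -0.0006]
 [-0.0008  0.0009 -1.    ]]
wrist blue_bracket [(0.63, [0.4384, -0.0239, 0.0718])]
wrist blue_keyhole [(0.89, [0.4367, -0.0229, 0.0589])]
```

View pics/w7.png

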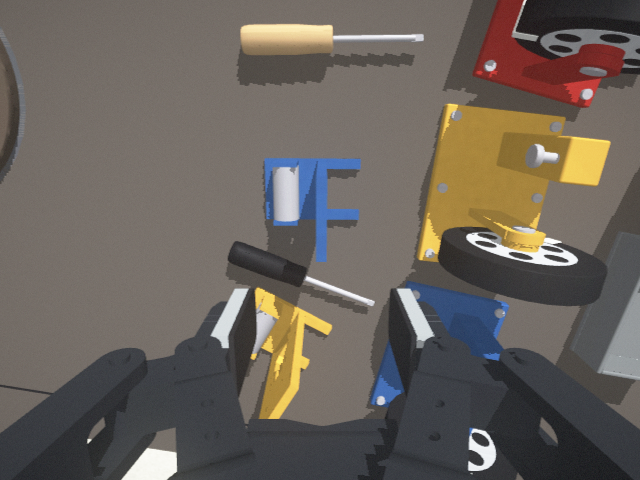

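Run:
```python
from h import *
im=cv2.imread("pics/w7.png")
cv2.imwrite("pics/w7a.png",cv2.resize(im[140:280,250:380],None,fx=4.2,fy=4.2,interpolation=cv2.INTER_CUBIC))
```

```text
(no output)
```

View pics/w7a.png

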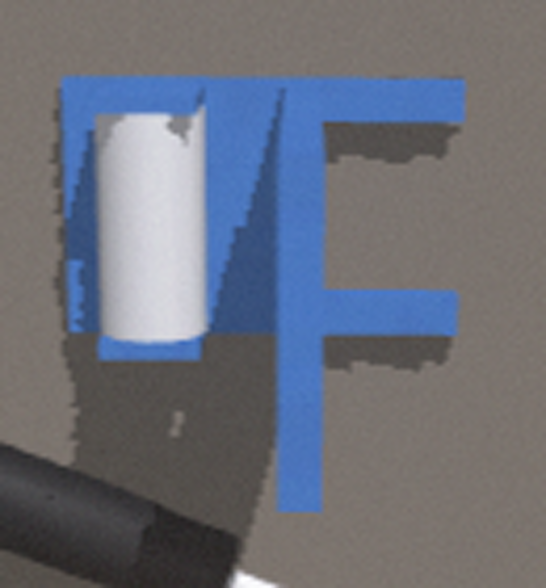

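Run:
```python
from h import *
f=lambda u,v:(250+u/4.2,140+v/4.2)
c="wrist"; p,R,s=pose()
yv=R[:,0]; 
e=onz(c,f(300,512),.14); print("end",e,"centre",e+.032*yv)
for u1,u2 in [(400,400)]:
  a=onz(c,f(400,80),.008);b=onz(c,f(400,335),.008); print("toes",np.linalg.norm(a-b), ((a+b)/2-p)@yv, (e+.032*yv-p)@yv)
print("plate x rel tcp", (e-p)@R[:,1])
# toe direction & yaw check
a=onz(c,f(324,80),.008);b=onz(c,f(464,80),.008);d=b-a;print("yaw",np.degrees(np.arctan2(d[1],d[0])))
```

```text
end [ 0.4456 -0.0547  0.14  ] centre [ 0.4394 -0.0233  0.14  ]
toes 0.06447444987977402 -0.0027329190422118984 -0.0025713466582728797
plate x rel tcp -0.000888270926930555
yaw 11.14377374034933
```

>>> {"method": "arm_command", "body": {
  "steps": [
    [[-2, -1, 60], [0, 0, 0], 0.4],
    [[-2, -1, 120], [0, 0, 0], 0.4],
    [[-2, -1, 160], [0, 0, 0], 0.4],
    [[-2, -1, 176], [0, 0, 0], 0.4],
    [[-2, -1, 176], [0, 0, 0], 0.4],
    [[-2, -1, 176], [0, 0, 0], 0.4],
    [[-2, -1, 176], [0, 0, 0], 0.95],
    [[-2, -1, 176], [0, 0, 0], 0.95],
    [[-2, -1, 176], [0, 0, 0], 0.95],
    [[-2, -1, 176], [0, 0, 0], 0.95],
    [[-2, -1, 176], [0, 0, 0], 0.95]
  ],
  "squeeze": 60
}}

```text
t: 20.82
ee_pos: [0.4395, -0.0229, 0.1051]
orientation: [[-0.194, 0.981, 0.002], [0.981, 0.194, -0.001], [-0.001, 0.002, -1.0]]
contact_force: [-0.9, -0.6, 5.6]
opening: 0.089
```

Run:
```python
from h import *
print(pose()[2]["q"],pose()[0], pose()[1],pose()[2]["contact_force"])
snap("wrist","w8")
```

```text
[-11.5843  24.9451 122.1562  -0.0136  32.7638 -22.7666] [ 0.4395 -0.0229  0.1051] [[-0.1941  0.981   0.0023]
 [ 0.981   0.1941 -0.0006]
 [-0.001   0.0021 -1.    ]] [-0.8628 -0.5717  5.6167]
```

View pics/w8.png

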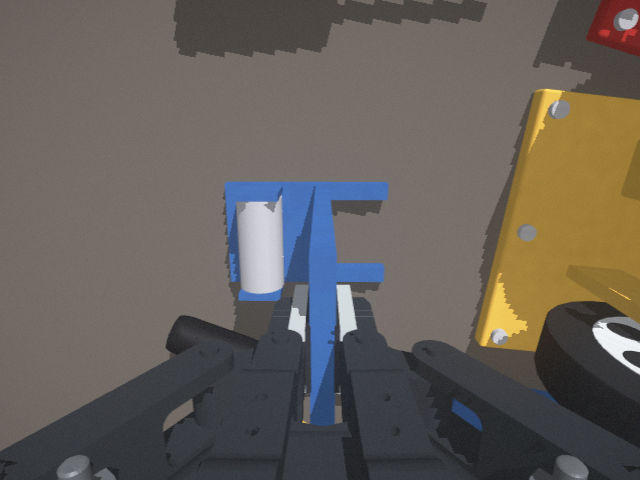

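Run:
```python
from h import *
rows([([.4395,-.0229,.30],pose()[1]),([.557,-.144,.30],Rt(-92.1))])
```

```text
[[0, 0, -195], [0.0, 0.0, 0.0]]
[[-142, 92, -195], [0.002, 0.001, 0.232]]
```

>>> {"method": "arm_command", "body": {
  "steps": [
    [[0, 0, -40], [0, 0, 0], 0.95],
    [[0, 0, -100], [0, 0, 0], 0.95],
    [[0, 0, -160], [0, 0, 0], 0.95],
    [[0, 0, -195], [0, 0, 0], 0.95],
    [[-35, 23, -195], [0, 0, 0.06], 0.95],
    [[-70, 46, -195], [0, 0, 0.12], 0.95],
    [[-106, 69, -195], [0, 0, 0.18], 0.95],
    [[-142, 92, -195], [0, 0, 0.232], 0.95],
    [[-142, 92, -195], [0, 0, 0.232], 0.95],
    [[-142, 92, -195], [0, 0, 0.232], 0.95],
    [[-142, 92, -195], [0, 0, 0.232], 0.95]
  ]
}}

```text
t: 22.25
ee_pos: [0.5563, -0.1434, 0.2998]
orientation: [[0.036, 0.999, 0.001], [0.999, -0.036, -0.0], [-0.0, 0.001, -1.0]]
contact_force: [-0.7, 0.3, -3.0]
opening: 0.079
```

Run:
```python
from h import *
print(pose()[2]["q"],pose()[0], pose()[1],pose()[2]["contact_force"],pose()[2]["opening"])
snap("wrist","w9"); tips("wrist",["blue_screw","blue_bracket","blue_keyhole"])
```

```text
[-21.0485  20.3797  91.2785   0.004   68.2873 -19.0104] [ 0.5563 -0.1434  0.2998] [[ 0.0356  0.9994  0.0009]
 [ 0.9994 -0.0356 -0.0003]
 [-0.0002  0.0009 -1.    ]] [-0.6524  0.3201 -2.9619] 0.07930524790803903
wrist blue_screw [(0.57, [0.6017, -0.1462, 0.1164])]
wrist blue_bracket [(0.98, [0.5579, -0.1399, 0.263]), (0.5, [0.5545, -0.1382, 0.254])]
wrist blue_keyhole [(0.67, [0.5539, -0.1426, 0.2497])]
```

View pics/w9.png

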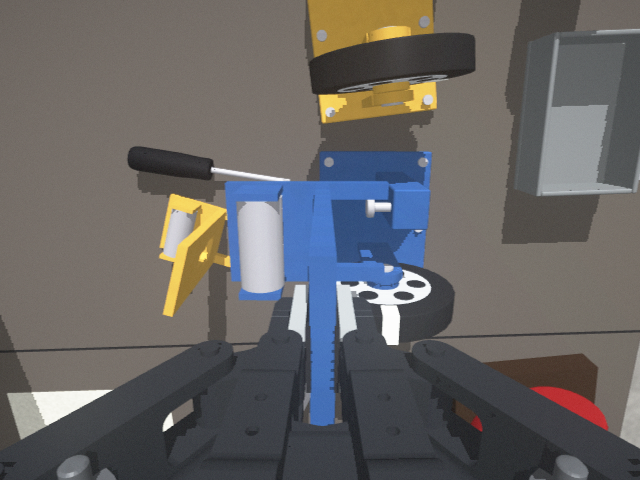

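Run:
```python
from h import *
im=cv2.imread("pics/w9.png")
cv2.imwrite("pics/w9a.png",cv2.resize(im[140:300,220:460],None,fx=3.3,fy=3.3,interpolation=cv2.INTER_CUBIC))
```

```text
(no output)
```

View pics/w9a.png

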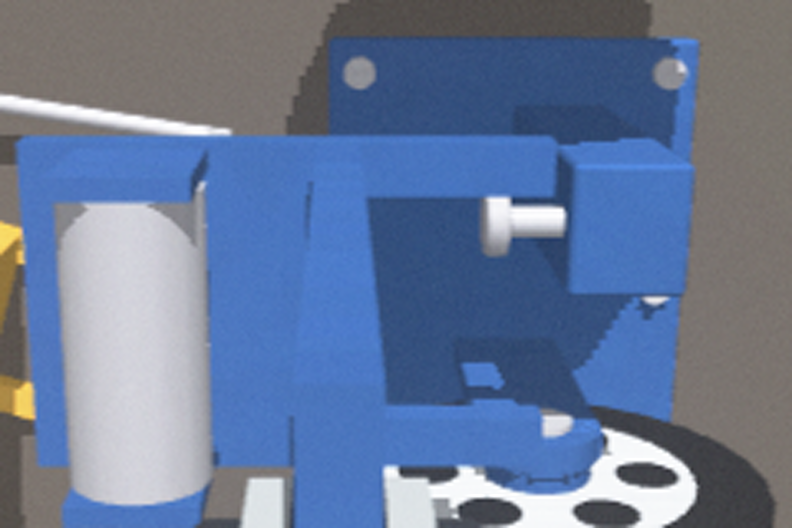

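Run:
```python
from h import *
f=lambda u,v:(220+u/3.3,140+v/3.3)
c="wrist"; p,R,s=pose(); T=lambda X:(R.T@(X-p))*1000
a=T(onz(c,f(450,137),p[2]-.097));b=T(onz(c,f(460,468),p[2]-.097)); print("toes",a,b,(a+b)/2)
q=[T(onz(c,f(*q),.127)) for q in [(568,167),(692,170),(685,293),(572,291)]]; print("post",np.array(q),np.mean(q,0))
print("shank",T(onz(c,f(511,220),.115)),T(onz(c,f(567,221),.115)), "headfront",T(onz(c,f(484,226),.115)))
print("plate bottom? top",T(onz(c,f(338,330),p[2]-.097)))
```

```text
toes [33.0512 20.6576 97.014 ] [-32.4105  24.224   97.0502] [ 0.3203 22.4408 97.0321]
post [[ 14.1299  56.0073 173.0179]
 [ 13.3953  86.1738 173.0615]
 [-17.6088  86.7837 173.0771]
 [-17.0895  58.5521 173.0364]] [ -1.7933  71.8792 173.0482]
shank [ -1.6193  44.2776 185.0086] [ -1.8797  58.5663 185.0292] headfront [ -3.1828  37.4444 184.9995]
plate bottom? top [-3.9398  0.1532 97.0022]
```

>>> {"method": "arm_command", "body": {
  "steps": [
    [[-2, 4, 40], [0, 0, 0], 0.95],
    [[-2, 4, 80], [0, 0, 0], 0.95],
    [[-2, 4, 115], [0, 0, 0], 0.95],
    [[-2, 4, 137], [0, 0, 0], 0.95],
    [[-2, 4, 137], [0, 0, 0], 0.95],
    [[-2, 4, 137], [0, 0, 0], 0.95],
    [[-2, 4, 137], [0, 0, 0], 0.95]
  ]
}}

```text
t: 23.32
ee_pos: [0.5613, -0.1465, 0.1638]
orientation: [[0.036, 0.999, 0.003], [0.999, -0.036, -0.001], [-0.001, 0.003, -1.0]]
contact_force: [-0.8, -0.1, -3.8]
opening: 0.085
```

Run:
```python
from h import *
print(pose()[0],pose()[2]["contact_force"],pose()[2]["opening"])
for c in ["wrist","side","scene"]: snap(c,c[0]+"10")
tips("wrist",["blue_screw"]); tips("scene",["blue_screw","blue_keyhole"]); tips("side",["blue_screw","blue_keyhole"])
im=cv2.imread("pics/s10.png"); uv=proj("side",[[.6,-.15,.1]])[0].astype(int)
cv2.imwrite("pics/s10a.png",cv2.resize(im[uv[1]-60:uv[1]+60,uv[0]-75:uv[0]+75],None,fx=5,fy=5,interpolation=cv2.INTER_CUBIC))
```

```text
[ 0.5613 -0.1465  0.1638] [-0.7703 -0.1321 -3.7809] 0.08475252692579265
wrist blue_screw [(0.88, [0.6038, -0.1468, 0.1156]), (0.48, [0.4393, -0.199, 0.0717])]
scene blue_screw [(0.65, [0.6085, -0.1412, 0.1102])]
scene blue_keyhole [(0.96, [0.56, -0.1431, 0.1146])]
side blue_screw [(0.8, [0.605, -0.144, 0.1139])]
side blue_keyhole [(0.9, [0.5585, -0.1441, 0.1153]), (0.55, [0.5605, -0.143, 0.1323])]
```

View pics/w10.png

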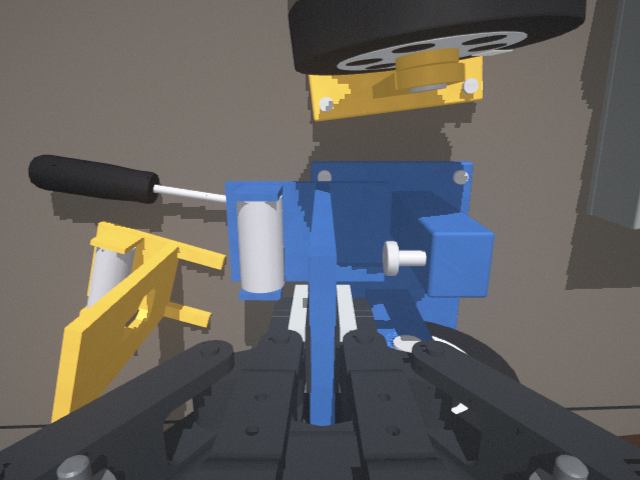

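View pics/s10a.png

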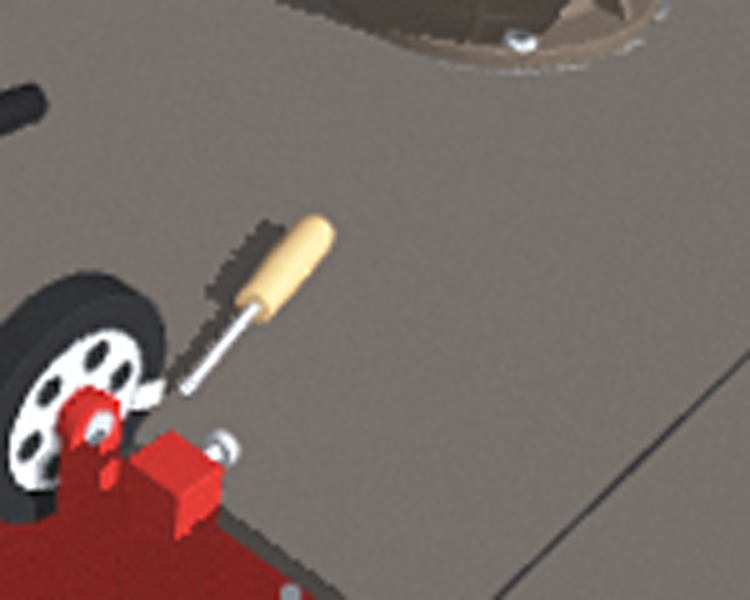

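Run:
```python
from h import *
im=cv2.imread("pics/w10.png")
cv2.imwrite("pics/w10a.png",cv2.resize(im[150:310,220:500],None,fx=2.8,fy=2.8,interpolation=cv2.INTER_CUBIC))
snap("side","sd10"); im=cv2.imread("pics/sd10.png"); uv=proj("side",[[.58,-.15,.1]])[0].astype(int)
cv2.imwrite("pics/sd10a.png",cv2.resize(im[uv[1]-60:uv[1]+60,uv[0]-75:uv[0]+75],None,fx=5,fy=5,interpolation=cv2.INTER_CUBIC))
```

```text
(no output)
```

View pics/w10a.png

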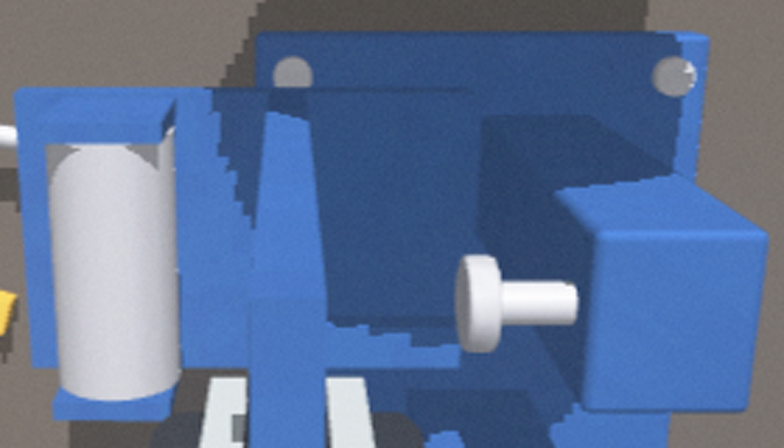

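View pics/sd10a.png

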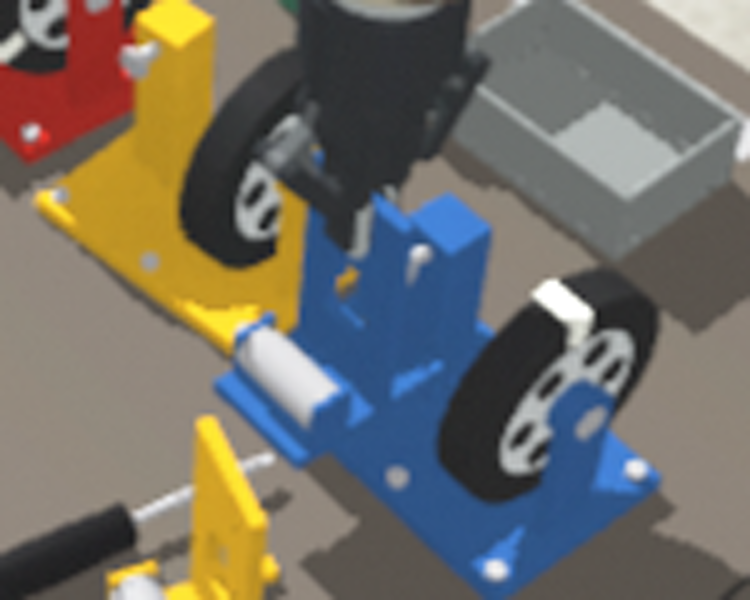

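Run:
```python
from h import *
f=lambda u,v:(220+u/2.8,150+v/2.8)
c="wrist"; p,R,s=pose(); T=lambda X:(R.T@(X-p))*1000
z=p[2]-.097
a=T(onz(c,f(400,88),z));b=T(onz(c,f(400,367),z)); print("toes",a,b,(a+b)/2)
q=[T(onz(c,f(*q),.127)) for q in [(597,233),(766,235),(750,410),(583,410)]]; print("post",np.array(q),np.mean(q,0))
print("shank",T(onz(c,f(502,303),.115)),T(onz(c,f(576,303),.115)))
```

```text
toes [33.1047 24.5826 97.014 ] [-31.882   26.4621  97.0418] [ 0.6113 25.5224 97.0279]
post [[ 18.2106  51.8925  35.7199]
 [ 17.8636  80.1461  35.7511]
 [-14.0328  81.2048  35.7649]
 [-14.0302  51.9724  35.7328]] [ 2.0028 66.304  35.7422]
shank [ 1.5304 39.1746 47.7125] [ 1.5302 52.6009 47.7273]
```

>>> {"method": "arm_command", "body": {
  "steps": [
    [[1, 8, 0], [0, 0, 0], 0.95],
    [[1, 16, 0], [0, 0, 0], 0.95],
    [[1, 24, 1], [0, 0, 0], 0.95],
    [[1, 32, 1], [0, 0, 0], 0.95],
    [[1, 39, 1], [0, 0, 0], 0.95],
    [[1, 46, 1], [0, 0, 0], 0.95],
    [[1, 46, 1], [0, 0, 0], 0.95],
    [[1, 46, 1], [0, 0, 0], 0.95]
  ]
}}

```text
t: 24.78
ee_pos: [0.6067, -0.147, 0.1616]
orientation: [[0.036, 0.999, 0.001], [0.999, -0.036, -0.0], [-0.0, 0.001, -1.0]]
contact_force: [0.1, 0.5, -2.1]
opening: 0.082
```

Run:
```python
from h import *
print(pose()[0],pose()[2]["contact_force"],pose()[2]["moment"],pose()[2]["opening"])
snap("wrist","w11");snap("side","sd11"); im=cv2.imread("pics/sd11.png"); uv=proj("side",[[.6,-.15,.1]])[0].astype(int)
cv2.imwrite("pics/sd11a.png",cv2.resize(im[uv[1]-60:uv[1]+60,uv[0]-75:uv[0]+75],None,fx=5,fy=5,interpolation=cv2.INTER_CUBIC))
```

```text
[ 0.6067 -0.147   0.1616] [ 0.1026  0.5383 -2.1319] [ 0.0059 -0.0673 -0.07  ] 0.08234911789159913
```

View pics/w11.png

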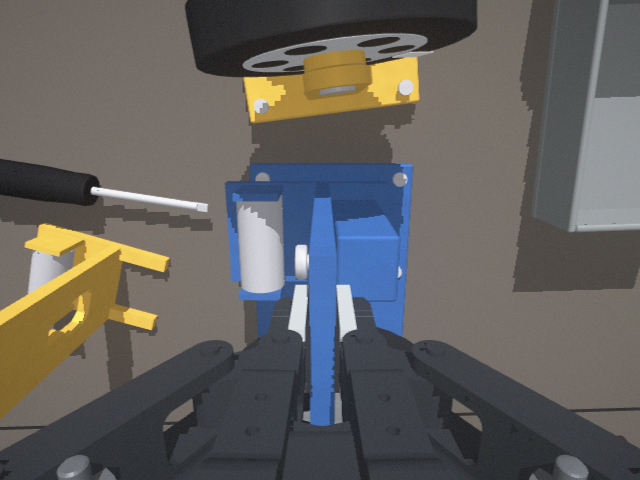

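View pics/sd11a.png

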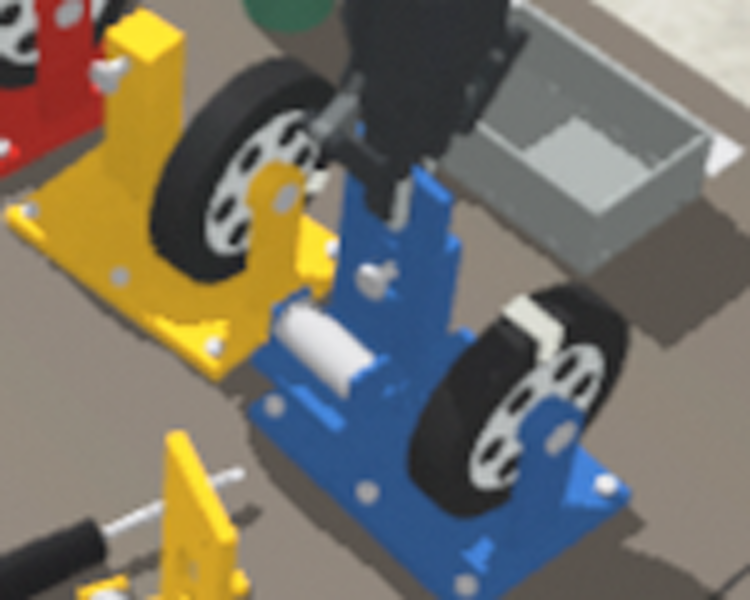

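>>> {"method": "arm_command", "body": {
  "steps": [
    [[0, 0, 6], [0, 0, 0], 0.95],
    [[0, 0, 12], [0, 0, 0], 0.95],
    [[0, 0, 18], [0, 0, 0], 0.95],
    [[0, 0, 23], [0, 0, 0], 0.95],
    [[0, 0, 26], [0, 0, 0], 0.95],
    [[0, 0, 26], [0, 0, 0], 0.95],
    [[0, 0, 26], [0, 0, 0], 0.95]
  ]
}}

```text
t: 25.75
ee_pos: [0.6069, -0.147, 0.1359]
orientation: [[0.036, 0.999, 0.001], [0.999, -0.036, -0.0], [-0.0, 0.001, -1.0]]
contact_force: [-2.0, -0.3, 1.4]
opening: 0.085
```

Run:
```python
from h import *
print(pose()[0],pose()[2]["contact_force"],pose()[2]["moment"],pose()[2]["opening"])
snap("wrist","w12");snap("side","sd12"); im=cv2.imread("pics/sd12.png"); uv=proj("side",[[.6,-.15,.1]])[0].astype(int)
cv2.imwrite("pics/sd12a.png",cv2.resize(im[uv[1]-60:uv[1]+60,uv[0]-75:uv[0]+75],None,fx=5,fy=5,interpolation=cv2.INTER_CUBIC))
```

```text
[ 0.6069 -0.147   0.1359] [-1.9821 -0.2531  1.386 ] [ 0.039   0.2636 -0.0606] 0.08502790956468738
```

View pics/sd12a.png

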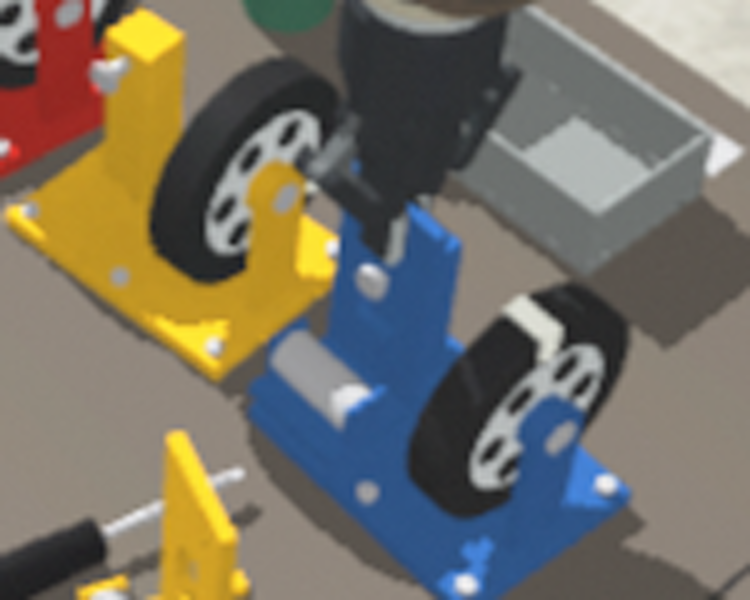

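>>> {"method": "arm_command", "body": {
  "steps": [
    [[0, 0, 1], [0, 0, 0], 0.95],
    [[0, 0, 2], [0, 0, 0], 0.95],
    [[0, 0, 2], [0, 0, 0], 0.95]
  ]
}}

```text
t: 26.22
ee_pos: [0.607, -0.1472, 0.1355]
orientation: [[0.036, 0.999, 0.002], [0.999, -0.036, -0.001], [-0.001, 0.002, -1.0]]
contact_force: [-6.1, 1.3, 16.5]
opening: 0.084
```

>>> {"method": "arm_command", "body": {
  "steps": [
    [[0, 0, -1], [0, 0, 0], 0.8],
    [[0, 0, -1], [0, 0, 0], 0.7],
    [[0, 0, -1], [0, 0, 0], 0.55],
    [[0, 0, -1], [0, 0, 0], 0.55],
    [[0, 0, -1], [0, 0, 0], 0.55],
    [[0, 0, -20], [0, 0, 0], 0.55],
    [[0, 0, -60], [0, 0, 0], 0.55],
    [[0, 0, -120], [0, 0, 0], 0.55],
    [[0, 0, -160], [0, 0, 0], 0.55],
    [[0, 0, -160], [0, 0, 0], 0.55]
  ]
}}

```text
t: 27.48
ee_pos: [0.6075, -0.1472, 0.297]
orientation: [[0.036, 0.999, 0.007], [0.999, -0.036, -0.002], [-0.002, 0.007, -1.0]]
contact_force: [0.4, -0.1, -1.0]
opening: 0.451
```

Run:
```python
from h import *
print(pose()[0],pose()[2]["contact_force"],pose()[2]["moment"],pose()[2]["opening"])
snap("wrist","w13");snap("side","sd13"); im=cv2.imread("pics/sd13.png"); uv=proj("side",[[.6,-.15,.1]])[0].astype(int)
cv2.imwrite("pics/sd13a.png",cv2.resize(im[uv[1]-60:uv[1]+60,uv[0]-75:uv[0]+75],None,fx=5,fy=5,interpolation=cv2.INTER_CUBIC))
tips("side",["blue_bracket","blue_keyhole","yellow_bracket","yellow_keyhole","blue_mark"])
```

```text
[ 0.6075 -0.1472  0.297 ] [ 0.4104 -0.1086 -1.0129] [ 0.0683 -0.002  -0.0113] 0.451338976981742
side blue_bracket [(0.85, [0.6042, -0.1478, 0.0998]), (0.26, [0.4385, -0.1197, 0.0006])]
side blue_keyhole []
side yellow_bracket [(0.78, [0.4343, -0.1977, 0.0752])]
side yellow_keyhole [(0.98, [0.4328, -0.1997, 0.0543])]
side blue_mark [(0.69, [0.6072, -0.2348, 0.1617]), (0.21, [0.4333, -0.1966, 0.0724])]
```

View pics/sd13a.png

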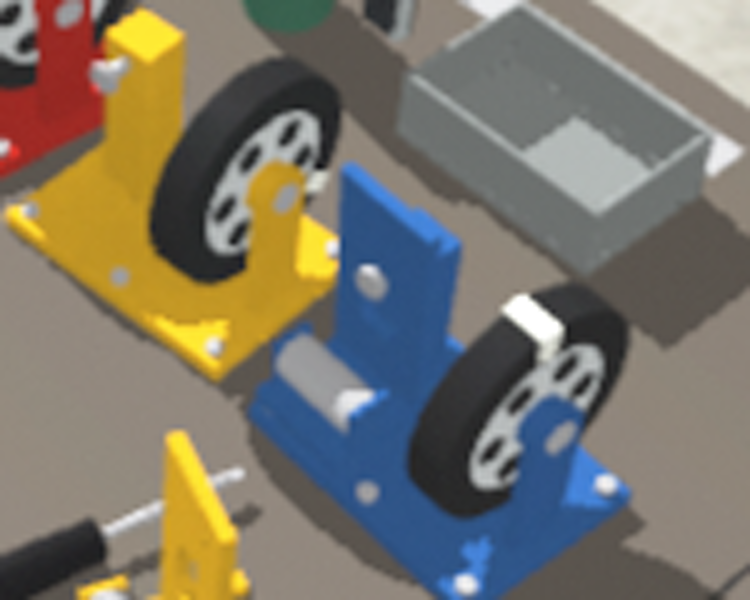

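View pics/w13.png

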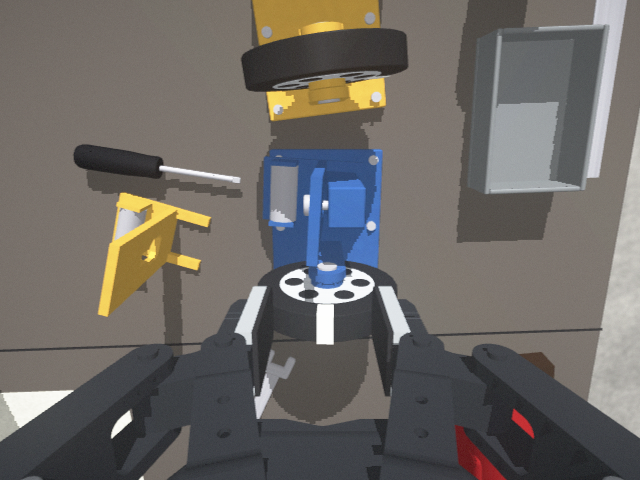

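Run:
```python
from h import *
rows([arcf(YA,YY,r,t) for r,t in [(.19,0),(.15,22),(.12,45)]])
```

```text
[[111, 3, 8], [-0.001, 0.0, 1.447]]
[[118, 59, 58], [0.277, -0.314, 1.428]]
[[121, 87, 113], [0.565, -0.64, 1.367]]
```

>>> {"method": "arm_command", "body": {
  "steps": [
    [[111, 3, 8], [0, 0, 1.447], 0.4],
    [[111, 3, 8], [0, 0, 1.447], 0.4],
    [[111, 3, 8], [0, 0, 1.447], 0.4],
    [[111, 3, 8], [0, 0, 1.447], 0.4],
    [[111, 3, 8], [0, 0, 1.447], 0.4],
    [[111, 3, 8], [0, 0, 1.447], 0.4],
    [[111, 3, 8], [0, 0, 1.447], 0.4],
    [[111, 3, 8], [0, 0, 1.447], 0.4],
    [[111, 3, 8], [0, 0, 1.447], 0.4],
    [[111, 3, 8], [0, 0, 1.447], 0.4]
  ]
}}

```text
t: 29.08
ee_pos: [0.6138, -0.0362, 0.2853]
orientation: [[0.996, 0.09, 0.001], [0.09, -0.996, -0.0], [0.0, 0.0, -1.0]]
contact_force: [0.7, -0.6, 0.2]
opening: 0.6
```

Run:
```python
from h import *
print(pose()[0],pose()[2]["q"])
snap("wrist","w14"); tips("wrist",["yellow_axle","yellow_screw"])
rows([arcf(YA,YY,r,t) for r,t in [(.17,10),(.15,20),(.13,30),(.125,38),(.12,45),(.036,45)]])
```

```text
[ 0.6138 -0.0362  0.2853] [-9.5194 24.5783 86.7766 -0.0127 68.6137 75.3015]
wrist yellow_axle []
wrist yellow_screw [(0.61, [0.6033, 0.054, 0.1144]), (0.46, [0.6079, -0.148, 0.1037])]
[[30, 0, 23], [0.001, -0.175, 0.002]]
[[51, 0, 50], [0.001, -0.35, 0.002]]
[[65, 0, 78], [0.001, -0.524, 0.002]]
[[77, 0, 92], [0.001, -0.664, 0.001]]
[[85, 0, 106], [0.001, -0.786, 0.001]]
[[25, 0, 165], [0.001, -0.786, 0.001]]
```

View pics/w14.png

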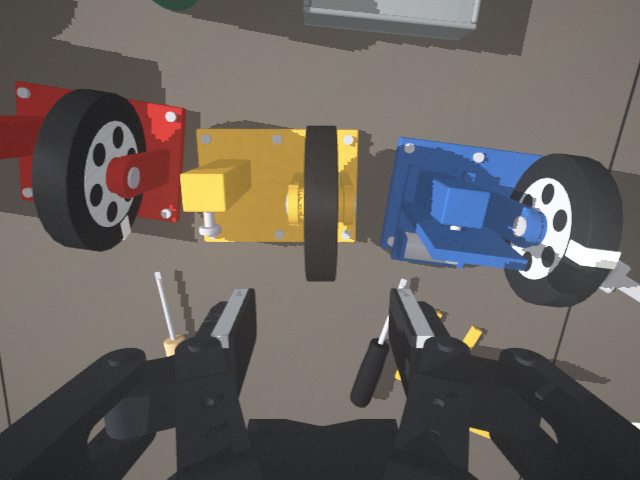

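>>> {"method": "arm_command", "body": {
  "steps": [
    [[30, 0, 23], [0, -0.175, 0], 0.4],
    [[51, 0, 50], [0, -0.35, 0], 0.4],
    [[65, 0, 78], [0, -0.524, 0], 0.4],
    [[77, 0, 92], [0, -0.664, 0], 0.4],
    [[85, 0, 106], [0, -0.786, 0], 0.4],
    [[85, 0, 106], [0, -0.786, 0], 0.4],
    [[55, 0, 135], [0, -0.786, 0], 0.4],
    [[25, 0, 165], [0, -0.786, 0], 0.4],
    [[25, 0, 165], [0, -0.786, 0], 0.4],
    [[25, 0, 165], [0, -0.786, 0], 0.9],
    [[25, 0, 165], [0, -0.786, 0], 0.9],
    [[25, 0, 165], [0, -0.786, 0], 0.9]
  ],
  "squeeze": 30
}}

```text
t: 30.72
ee_pos: [0.6402, -0.0328, 0.1227]
orientation: [[0.708, 0.088, -0.701], [0.063, -0.996, -0.061], [-0.704, -0.0, -0.71]]
contact_force: [1.7, 7.8, 6.7]
opening: 0.276
```

Run:
```python
from h import *
p,R,s=pose(); print(p,R,s["contact_force"],s["opening"],s["q"])
arcrel(YA,YY,[-8.5*i for i in range(1,11)])
```

```text
[ 0.6402 -0.0328  0.1227] [[ 0.7076  0.0876 -0.7011]
 [ 0.0625 -0.9962 -0.0614]
 [-0.7038 -0.0004 -0.7104]] [1.6698 7.7849 6.6561] 0.2760172513633695 [ -5.8147  54.3197  64.3394  -7.8765 105.4214  80.1294]
[[-6, 0, 1], [-0.0, 0.148, 0.0]]
[[-11, 0, 2], [-0.0, 0.297, 0.0]]
[[-16, 0, 4], [-0.0, 0.445, 0.0]]
[[-21, 0, 7], [-0.0, 0.593, 0.0]]
[[-26, 0, 11], [-0.0, 0.742, 0.0]]
[[-30, 0, 15], [-0.001, 0.89, 0.0]]
[[-33, 0, 19], [-0.001, 1.038, 0.0]]
[[-35, 0, 25], [-0.001, 1.187, 0.0]]
[[-37, 0, 30], [-0.001, 1.335, 0.0]]
[[-38, 0, 36], [-0.001, 1.484, 0.0]]
```

>>> {"method": "arm_command", "body": {
  "steps": [
    [[-6, 0, 1], [0, 0.148, 0], 0.9],
    [[-11, 0, 2], [0, 0.297, 0], 0.9],
    [[-16, 0, 4], [0, 0.445, 0], 0.9],
    [[-21, 0, 7], [0, 0.593, 0], 0.9],
    [[-26, 0, 11], [0, 0.742, 0], 0.9],
    [[-30, 0, 15], [0, 0.89, 0], 0.9],
    [[-33, 0, 19], [0, 1.038, 0], 0.9],
    [[-35, 0, 25], [0, 1.187, 0], 0.9],
    [[-37, 0, 30], [0, 1.335, 0], 0.9],
    [[-38, 0, 36], [0, 1.484, 0], 0.9],
    [[-38, 0, 36], [0, 1.484, 0], 0.9],
    [[-38, 0, 36], [0, 1.484, 0], 0.9]
  ]
}}

```text
t: 32.22
ee_pos: [0.5992, -0.0342, 0.1299]
orientation: [[0.831, 0.109, 0.546], [0.063, -0.993, 0.102], [0.553, -0.05, -0.832]]
contact_force: [-12.0, -108.9, 37.2]
opening: 0.271
```

Run:
```python
from h import *
p,R,s=pose(); print(p,s["contact_force"],s["opening"],s["q"])
snap("side","sd15");snap("scene","c15");tips("side",["yellow_mark","yellow_axle"]);tips("scene",["yellow_mark","yellow_axle"])
rows([arcf(YA,YY,r,t) for r,t in [(.125,-40),(.125,-20),(.125,0),(.125,10),(.034,10)]])
im=cv2.imread("pics/sd15.png"); uv=proj("side",[YA])[0].astype(int)
cv2.imwrite("pics/sd15a.png",cv2.resize(im[uv[1]-60:uv[1]+60,uv[0]-75:uv[0]+75],None,fx=5,fy=5,interpolation=cv2.INTER_CUBIC))
```

```text
[ 0.5992 -0.0342  0.1299] [ -11.9505 -108.8517   37.1537] 0.2709854370914369 [-15.6256  28.2631 119.7287  85.6875  14.2217 -12.6348]
side yellow_mark [(0.6, [0.6657, -0.0306, 0.1301])]
side yellow_axle [(0.59, [0.6141, -0.037, 0.0977])]
scene yellow_mark [(0.87, [0.6656, -0.0313, 0.1355]), (0.32, [0.6132, -0.0334, 0.0936])]
scene yellow_axle [(0.6, [0.6141, -0.0304, 0.0913])]
[[-21, -1, -87], [-0.054, 0.113, -0.014]]
[[22, -2, -85], [-0.056, -0.236, -0.004]]
[[62, -1, -67], [-0.056, -0.585, 0.006]]
[[79, -1, -54], [-0.056, -0.759, 0.011]]
[[16, 4, 12], [-0.056, -0.759, 0.011]]
```

View pics/sd15a.png

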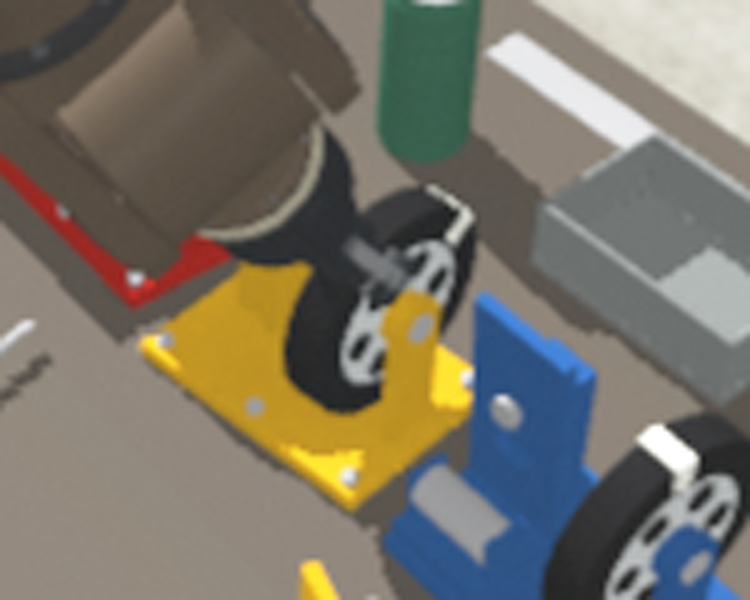

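>>> {"method": "arm_command", "body": {
  "steps": [
    [[0, 0, 0], [0, 0, 0], 0.4],
    [[0, 0, 0], [0, 0, 0], 0.4]
  ]
}}

```text
t: 32.78
ee_pos: [0.5966, -0.0215, 0.1273]
orientation: [[0.833, 0.131, 0.538], [0.069, -0.989, 0.133], [0.549, -0.074, -0.832]]
contact_force: [1.8, -38.6, 8.5]
opening: 0.602
```

Run:
```python
from h import *
p,R,s=pose(); print(p,R,s["contact_force"],s["opening"],s["q"],s["qvel"])
snap("side","sd16");snap("scene","c16");snap("wrist","w16")
```

```text
[ 0.5966 -0.0215  0.1273] [[ 0.8329  0.1306  0.5378]
 [ 0.069  -0.9887  0.1332]
 [ 0.5491 -0.0738 -0.8325]] [  1.7737 -38.6174   8.4906] 0.6019845093086342 [-15.0776  28.4647 119.9856  85.1908  15.6297 -12.1124] [ 0.5844 -0.0643 -0.1378  0.1859 -1.7757  0.0372]
```

View pics/w16.png

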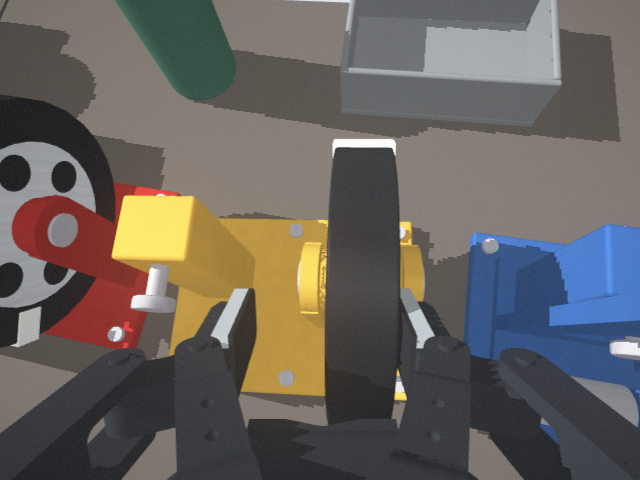

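View pics/c16.png

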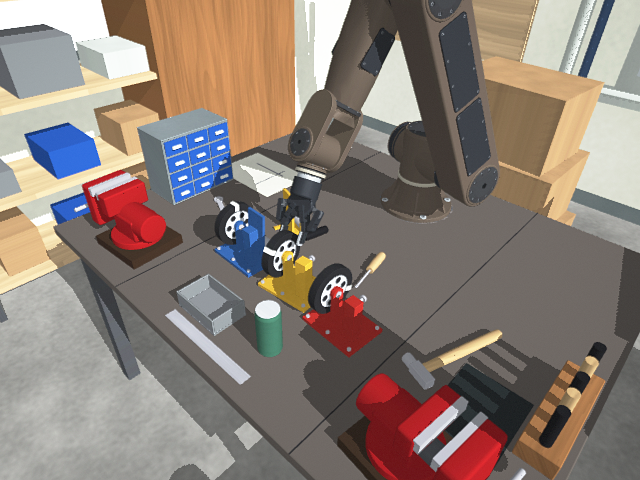

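Run:
```python
from h import *
rows([arcf(YA,YY,r,t) for r,t in [(.034,-33),(.125,-33),(.14,-20),(.15,0)]])
```

```text
[[-4, 16, 0], [-0.085, -0.005, -0.003]]
[[-4, 9, -90], [-0.085, -0.005, -0.003]]
[[28, 7, -102], [-0.085, -0.232, 0.007]]
[[78, 8, -91], [-0.083, -0.581, 0.021]]
```

>>> {"method": "arm_command", "body": {
  "steps": [
    [[0, 8, 0], [0, 0, 0], 0.4],
    [[0, 16, 0], [0, 0, 0], 0.4],
    [[0, 16, 0], [0, 0, 0], 0.4]
  ]
}}

```text
t: 33.3
ee_pos: [0.595, -0.0297, 0.1228]
orientation: [[0.836, 0.143, 0.529], [0.074, -0.986, 0.149], [0.543, -0.086, -0.835]]
contact_force: [0.5, 0.2, 0.0]
opening: 0.599
```

Run:
```python
from h import *
p,R,s=pose(); print(p,R,s["contact_force"],s["opening"],s["q"],s["qvel"])
rows([arcf(YA,YY,r,t) for r,t in [(.034,-33),(.125,-33),(.14,-20),(.15,0)]])
snap("wrist","w17")
```

```text
[ 0.595  -0.0297  0.1228] [[ 0.8364  0.1425  0.5293]
 [ 0.0736 -0.9861  0.1493]
 [ 0.5432 -0.0859 -0.8352]] [0.4555 0.1596 0.0318] 0.5994233590764532 [-16.5335  28.9989 119.8513  83.3722  17.2019 -11.8955] [ 0.6464  0.0327  0.6038  0.4735 -0.216  -0.0191]
[[0, 8, -2], [-0.103, 0.002, 0.0]]
[[0, -1, -92], [-0.103, 0.002, 0.0]]
[[31, -2, -104], [-0.102, -0.225, 0.012]]
[[82, -1, -93], [-0.1, -0.574, 0.03]]
```

View pics/w17.png

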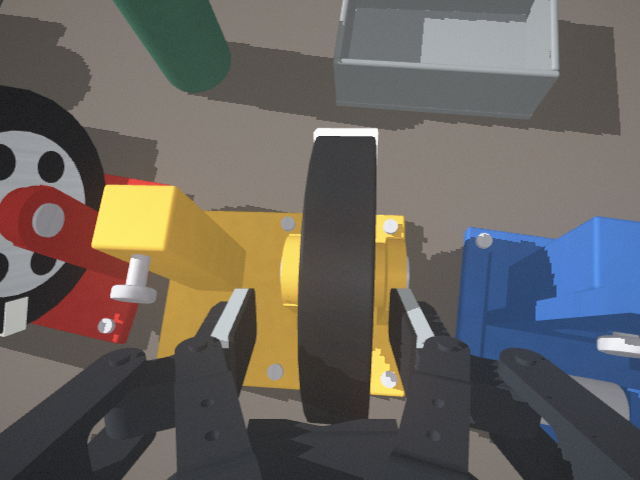

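Free of contact now. Retreat along the tool axis, then return to upright away from the wrist singularity.

>>> {"method": "arm_command", "body": {
  "steps": [
    [[0, 5, -30], [0, 0, 0], 0.4],
    [[0, 2, -60], [-0.03, 0, 0], 0.4],
    [[0, 0, -92], [-0.05, 0, 0], 0.4],
    [[15, 0, -100], [-0.1, -0.11, 0], 0.4],
    [[31, -2, -104], [-0.1, -0.225, 0.012], 0.4],
    [[55, -2, -100], [-0.1, -0.4, 0.02], 0.4],
    [[82, -1, -93], [-0.1, -0.574, 0.03], 0.4],
    [[82, -1, -93], [-0.1, -0.574, 0.03], 0.4],
    [[82, -1, -93], [-0.1, -0.574, 0.03], 0.4],
    [[82, -1, -93], [-0.1, -0.574, 0.03], 0.4],
    [[82, -1, -93], [-0.1, -0.574, 0.03], 0.4]
  ]
}}

```text
t: 34.72
ee_pos: [0.6131, -0.0363, 0.2447]
orientation: [[0.996, 0.087, -0.0], [0.087, -0.996, 0.001], [-0.0, -0.001, -1.0]]
contact_force: [0.1, 0.0, -0.5]
opening: 0.598
```

Run:
```python
from h import *
p,R,s=pose(); print(p,R,s["contact_force"],s["opening"],s["q"])
rows([arcf(YA,YY,r,t) for r,t in [(.15,10),(.14,20),(.13,30),(.125,40),(.12,47),(.034,47)]])
snap("wrist","w18"); tips("wrist",["yellow_mark","yellow_axle"]); tips("side",["yellow_mark"])
```

```text
[ 0.6131 -0.0363  0.2447] [[ 0.9962  0.0869 -0.0003]
 [ 0.0869 -0.9962  0.0006]
 [-0.0003 -0.0006 -1.    ]] [ 0.089   0.0184 -0.4564] 0.5976189205796996 [-9.5583 26.5213 89.9537  0.0329 63.5479 75.4407]
[[27, 0, 2], [-0.001, -0.174, -0.0]]
[[49, 0, 18], [-0.001, -0.349, -0.0]]
[[66, 0, 37], [-0.001, -0.523, -0.0]]
[[81, 0, 54], [-0.001, -0.698, -0.0]]
[[88, 0, 68], [-0.001, -0.82, 0.0]]
[[26, 0, 127], [-0.001, -0.82, 0.0]]
wrist yellow_mark [(0.58, [0.6641, -0.0287, 0.1302])]
wrist yellow_axle []
side yellow_mark [(0.68, [0.667, -0.0338, 0.1339])]
```

View pics/w18.png

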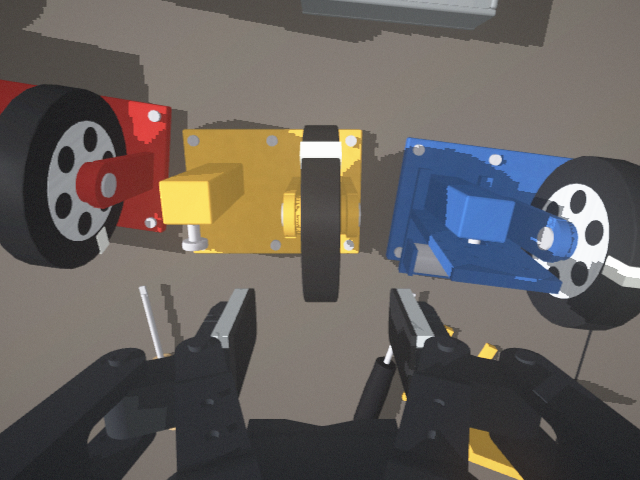

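```bash
cat >> h.py <<'E'
from scipy.optimize import minimize_scalar
def fitwheel(c,y,yaw,lo,hi,marks):
    g=lambda x:(lambda q:(q[:,1].min(),q[:,1].max()))(proj(c,wheelpts([x,y,.095],yaw)))
    x=minimize_scalar(lambda x:(g(x)[0]-lo)**2+(g(x)[1]-hi)**2,bounds=(.57,.65),method="bounded").x
    print("axle x",x,g(x))
    Rz=Ro.from_euler('z',yaw,degrees=True).as_matrix()
    for v in marks:
        th=minimize_scalar(lambda t:(proj(c,[np.array([x,y,.095])+Rz@np.array([.065*np.sin(t),0,.065*np.cos(t)])])[0,1]-v)**2,bounds=(-1.2,1.2),method="bounded").x
        print(v,"th",np.degrees(th))
E
python3 - <<'E'
from h import *
im=cv2.imread("pics/w18.png")
g=im[:,321].astype(int).sum(1)/3
print([(v,int(g[v])) for v in list(range(120,166))+list(range(294,306))])
fitwheel("wrist",-.0362,5,125.5,301,[142,150,158])
E
```

```text
[(120, 129), (121, 129), (122, 132), (123, 131), (124, 127), (125, 72), (126, 61), (127, 60), (128, 59), (129, 63), (130, 65), (131, 68), (132, 62), (133, 68), (134, 66), (135, 64), (136, 67), (137, 65), (138, 69), (139, 67), (140, 73), (141, 151), (142, 252), (143, 252), (144, 252), (145, 252), (146, 252), (147, 252), (148, 252), (149, 252), (150, 252), (151, 252), (152, 252), (153, 252), (154, 252), (155, 252), (156, 247), (157, 240), (158, 70), (159, 70), (160, 66), (161, 65), (162, 72), (163, 70), (164, 69), (165, 70), (294, 57), (295, 51), (296, 53), (297, 52), (298, 55), (299, 52), (300, 49), (301, 54), (302, 107), (303, 126), (304, 126), (305, 123)]
axle x 0.6147343058464826 (np.float64(125.02575305062179), np.float64(301.5549742649376))
142 th 58.09756143006428
150 th 51.239693655831715
158 th 45.36121679004523
```

Run:
```python
from h import *
rows([arcf(YA,YY,r,t) for r,t in [(.12,43),(.035,43)]])
```

```text
[[82, 0, 62], [-0.0, -0.75, -0.0]]
[[24, 0, 124], [-0.0, -0.75, -0.0]]
```

>>> {"method": "arm_command", "body": {
  "steps": [
    [[27, 0, 2], [0, -0.174, 0], 0.4],
    [[49, 0, 18], [0, -0.349, 0], 0.4],
    [[66, 0, 37], [0, -0.523, 0], 0.4],
    [[82, 0, 60], [0, -0.698, 0], 0.4],
    [[82, 0, 62], [0, -0.75, 0], 0.4],
    [[82, 0, 62], [0, -0.75, 0], 0.4],
    [[53, 0, 93], [0, -0.75, 0], 0.4],
    [[24, 0, 124], [0, -0.75, 0], 0.4],
    [[24, 0, 124], [0, -0.75, 0], 0.4],
    [[24, 0, 124], [0, -0.75, 0], 0.9],
    [[24, 0, 124], [0, -0.75, 0], 0.9],
    [[24, 0, 124], [0, -0.75, 0], 0.9]
  ]
}}

```text
t: 36.42
ee_pos: [0.639, -0.0329, 0.1228]
orientation: [[0.731, 0.087, -0.677], [0.065, -0.996, -0.059], [-0.68, -0.001, -0.734]]
contact_force: [1.4, 8.3, 8.0]
opening: 0.276
```

Run:
```python
from h import *
p,R,s=pose(); print(p,R,s["contact_force"],s["opening"],s["q"])
arcrel(YA,YY,[-6.5*i for i in range(1,9)])
```

```text
[ 0.639  -0.0329  0.1228] [[ 0.7308  0.0872 -0.677 ]
 [ 0.0646 -0.9962 -0.0586]
 [-0.6795 -0.0009 -0.7337]] [1.3992 8.3136 8.0492] 0.27632332205794863 [ -5.9236  53.3424  65.6696  -7.5613 103.1664  80.1717]
[[-4, 0, 0], [-0.0, 0.113, -0.0]]
[[-8, 0, 1], [-0.0, 0.227, -0.0]]
[[-13, 0, 2], [-0.0, 0.34, -0.0]]
[[-16, 0, 4], [-0.0, 0.454, -0.0]]
[[-20, 0, 6], [-0.0, 0.567, -0.0]]
[[-24, 0, 9], [-0.0, 0.681, -0.0]]
[[-27, 0, 11], [-0.001, 0.794, -0.001]]
[[-30, 0, 15], [-0.001, 0.908, -0.001]]
```

>>> {"method": "arm_command", "body": {
  "steps": [
    [[-4, 0, 0], [0, 0.113, 0], 0.9],
    [[-8, 0, 1], [0, 0.227, 0], 0.9],
    [[-13, 0, 2], [0, 0.34, 0], 0.9],
    [[-16, 0, 4], [0, 0.454, 0], 0.9],
    [[-20, 0, 6], [0, 0.567, 0], 0.9],
    [[-24, 0, 9], [0, 0.681, 0], 0.9],
    [[-27, 0, 11], [0, 0.794, 0], 0.9],
    [[-30, 0, 15], [0, 0.908, 0], 0.9],
    [[-30, 0, 15], [0, 0.908, 0], 0.9],
    [[-30, 0, 15], [0, 0.908, 0], 0.9]
  ]
}}

```text
t: 37.67
ee_pos: [0.6058, -0.0358, 0.1308]
orientation: [[0.984, 0.087, 0.156], [0.086, -0.996, 0.015], [0.156, -0.001, -0.988]]
contact_force: [-2.6, 9.7, -2.5]
opening: 0.273
```

Run:
```python
from h import *
p,R,s=pose(); print(p,R,s["contact_force"],s["opening"],s["q"])
rows([arcf(YA,YY,r,t) for r,t in [(.125,-8),(.16,0)]])
```

```text
[ 0.6058 -0.0358  0.1308] [[ 0.984   0.0873  0.1556]
 [ 0.086  -0.9962  0.015 ]
 [ 0.1563 -0.0014 -0.9877]] [-2.5983  9.7424 -2.48  ] 0.27337298394674014 [-10.6748  30.7342 103.6258   4.1486  37.0688  71.199 ]
[[4, 1, -88], [-0.001, -0.017, -0.0]]
[[27, 1, -121], [-0.001, -0.157, 0.0]]
```

>>> {"method": "arm_command", "body": {
  "steps": [
    [[0, 0, 0], [0, 0, 0], 0.4],
    [[0, 0, 0], [0, 0, 0], 0.4],
    [[2, 0, -44], [0, 0, 0], 0.4],
    [[4, 1, -88], [0, 0, 0], 0.4],
    [[27, 1, -121], [0, -0.157, 0], 0.4],
    [[27, 1, -121], [0, -0.157, 0], 0.4],
    [[27, 1, -121], [0, -0.157, 0], 0.4]
  ]
}}

```text
t: 38.55
ee_pos: [0.6134, -0.0373, 0.2533]
orientation: [[0.996, 0.087, 0.001], [0.087, -0.996, 0.0], [0.001, -0.0, -1.0]]
contact_force: [-0.2, -0.7, 0.8]
opening: 0.6
```

Run:
```python
from h import *
p,R,s=pose(); print(p,s["contact_force"])
im=snap("wrist","w19"); tips("wrist",["yellow_mark"]); snap("side","sd19");snap("scene","c19"); tips("side",["yellow_mark","yellow_axle","red_mark","blue_mark"]);tips("scene",["yellow_mark","red_mark","blue_mark"])
g=im[:,321].astype(int).sum(1)/3
dk=[v for v in range(480) if g[v]<100]; wh=[v for v in range(480) if g[v]>200]; print(dk[:3],wh, dk)
```

```text
[ 0.6134 -0.0373  0.2533] [-0.1967 -0.6562  0.7844]
wrist yellow_mark [(0.68, [0.614, -0.0372, 0.1607])]
side yellow_mark [(0.76, [0.6129, -0.0378, 0.16])]
side yellow_axle [(0.79, [0.6165, -0.0366, 0.0974]), (0.32, [0.6024, -0.1474, 0.105])]
side red_mark [(0.72, [0.5658, 0.1531, 0.0697]), (0.42, [0.6099, -0.2364, 0.0987])]
side blue_mark [(0.82, [0.6077, -0.2375, 0.1598]), (0.25, [0.5663, 0.1546, 0.0662])]
scene yellow_mark [(0.66, [0.6114, -0.0381, 0.1628]), (0.49, [0.629, 0.1514, 0.094])]
scene red_mark [(0.63, [0.5653, 0.1523, 0.0657])]
scene blue_mark [(0.79, [0.6083, -0.2345, 0.1601])]
[3, 4, 5] [230, 231, 232, 233, 234, 235, 236, 237, 238, 239, 240, 241, 242, 243, 244, 245, 246, 247, 248, 249] [3, 4, 5, 6, 7, 8, 9, 10, 11, 12, 13, 14, 15, 16, 18, 19, 20, 21, 22, 23, 24, 25, 26, 27, 28, 29, 30, 31, 32, 33, 34, 35, 36, 37, 38, 126, 127, 128, 129, 130, 131, 132, 133, 134, 135, 136, 137, 138, 139, 140, 141, 142, 143, 144, 145, 146, 147, 148, 149, 150, 151, 152, 153, 154, 155, 156, 157, 158, 159, 160, 161, 162, 163, 164, 165, 166, 167, 168, 169, 170, 171, 172, 173, 174, 175, 176, 177, 178, 179, 180, 181, 182, 183, 184, 185, 186, 187, 188, 189, 190, 191, 192, 193, 194, 195, 196, 197, 198, 199, 200, 201, 202, 203, 204, 205, 206, 207, 208, 209, 210, 211, 212, 213, 214, 215, 216, 217, 218, 219, 220, 221, 222, 223, 224, 225, 226, 227, 228, 251, 252, 253, 254, 255, 256, 257, 258, 259, 260, 261, 262, 263, 264, 265, 266, 267, 268, 269, 270, 271, 272, 273, 274, 275, 276, 277, 278, 279, 280, 281, 282, 283, 284, 285, 286, 287, 288, 289, 290, 291, 292, 293, 294, 295, 296, 297, 426, 427, 428, 429, 430, 431, 432, 433, 434, 435, 436, 437, 438, 439, 440, 441, 442, 443, 444, 445, 446, 447, 448, 449, 450, 451, 452, 453, 454, 455, 456, 457, 458, 459, 460, 461, 462, 463, 464, 465, 466, 467, 468, 469, 470, 471, 472, 473, 474, 475, 476, 477, 478, 479]
```

View pics/w19.png

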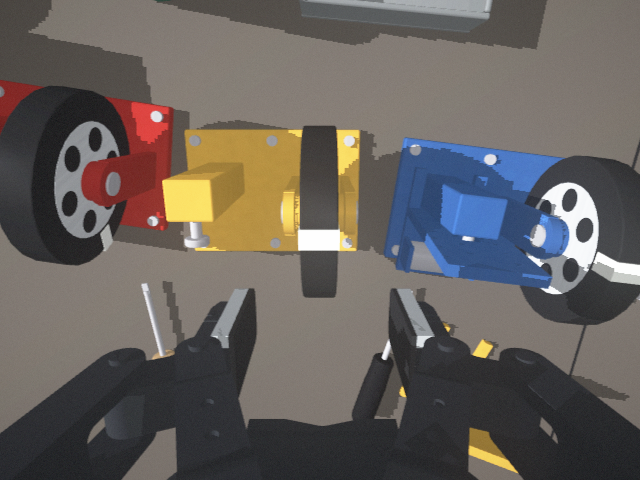

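Run:
```python
from h import *
fitwheel("wrist",-.0362,5,125.5,297.5,[229.3,240,250])
tips("side",["yellow_bracket","yellow_keyhole"]); tips("scene",["yellow_bracket","yellow_keyhole"])
rows([([.434,-.197,.28],Rt(-90-19.4))])
```

```text
axle x 0.6138068025567308 (np.float64(125.78844562454599), np.float64(297.1705864768962))
229.3 th 3.9245054688802945
240 th -2.143165944521295
250 th -8.128085130467001
side yellow_bracket [(0.57, [0.4323, -0.1952, 0.0719])]
side yellow_keyhole [(0.57, [0.4352, -0.1985, 0.0581])]
scene yellow_bracket [(0.7, [0.4317, -0.1962, 0.0689]), (0.58, [0.611, -0.2378, 0.1612])]
scene yellow_keyhole [(0.9, [0.431, -0.1943, 0.0566])]
[[-193, 143, -26], [-0.0, 0.0, -1.145]]
```

>>> {"method": "arm_command", "body": {
  "steps": [
    [[0, 0, -26], [0, 0, 0], 0.4],
    [[-40, 30, -26], [0, 0, -0.18], 0.4],
    [[-80, 60, -26], [0, 0, -0.36], 0.4],
    [[-120, 90, -26], [0, 0, -0.54], 0.4],
    [[-160, 120, -26], [0, 0, -0.72], 0.4],
    [[-193, 143, -26], [0, 0, -0.9], 0.4],
    [[-193, 143, -26], [0, 0, -1.145], 0.4],
    [[-193, 143, -26], [0, 0, -1.145], 0.4],
    [[-193, 143, -26], [0, 0, -1.145], 0.4],
    [[-193, 143, -26], [0, 0, -1.145], 0.4]
  ]
}}

```text
t: 40.55
ee_pos: [0.4336, -0.1965, 0.28]
orientation: [[0.333, 0.943, -0.0], [0.943, -0.333, -0.0], [-0.0, -0.0, -1.0]]
contact_force: [-0.3, -0.5, 0.9]
opening: 0.602
```

Run:
```python
from h import *
print(pose()[0],pose()[2]["q"])
snap("wrist","w20"); tips("wrist",["yellow_bracket","yellow_keyhole"])
im=cv2.imread("pics/w20.png")
cv2.imwrite("pics/w20a.png",cv2.resize(im[140:280,250:380],None,fx=4.2,fy=4.2,interpolation=cv2.INTER_CUBIC))
```

```text
[ 0.4336 -0.1965  0.28  ] [-32.331   12.867  105.5699  -0.0107  61.5747 -12.8503]
wrist yellow_bracket [(0.73, [0.4351, -0.1984, 0.0707])]
wrist yellow_keyhole [(0.61, [0.4317, -0.1978, 0.0593])]
```

View pics/w20a.png

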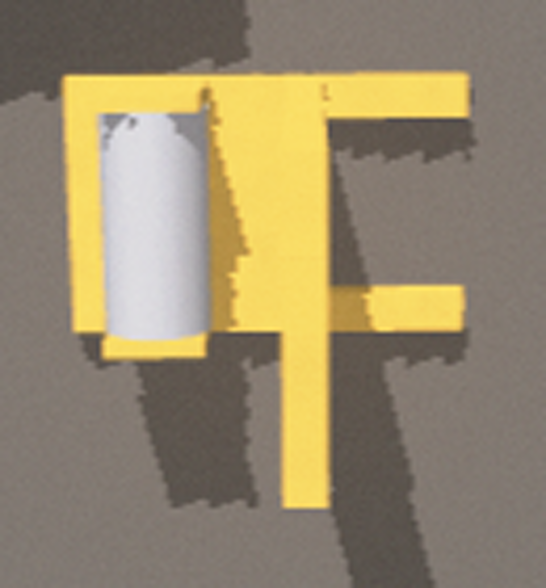

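View pics/w20.png

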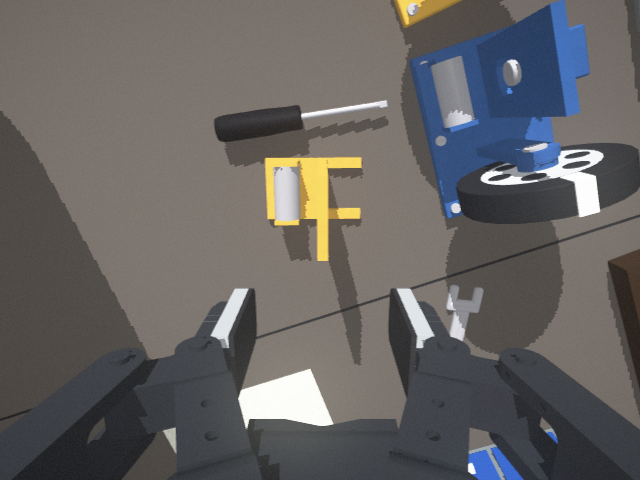

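>>> {"method": "arm_command", "body": {
  "steps": [
    [[-2, 0, 60], [0, 0, 0], 0.4],
    [[-2, 0, 120], [0, 0, 0], 0.4],
    [[-2, 0, 160], [0, 0, 0], 0.4],
    [[-2, 0, 176], [0, 0, 0], 0.4],
    [[-2, 0, 176], [0, 0, 0], 0.4],
    [[-2, 0, 176], [0, 0, 0], 0.4],
    [[-2, 0, 176], [0, 0, 0], 0.95],
    [[-2, 0, 176], [0, 0, 0], 0.95],
    [[-2, 0, 176], [0, 0, 0], 0.95],
    [[-2, 0, 176], [0, 0, 0], 0.95],
    [[-2, 0, 176], [0, 0, 0], 0.95]
  ],
  "squeeze": 60
}}

```text
t: 42.08
ee_pos: [0.433, -0.1985, 0.1046]
orientation: [[0.332, 0.943, 0.0], [0.943, -0.332, -0.0], [-0.0, 0.001, -1.0]]
contact_force: [-1.6, 1.3, 6.5]
opening: 0.08
```

Run:
```python
from h import *
print(pose()[0],pose()[2]["q"],pose()[2]["contact_force"])
p=pose()[0]
rows([([p[0],p[1],.33],pose()[1]),([.552,.054,.33],Rt(-85))])
```

```text
[ 0.433  -0.1985  0.1046] [-32.5792  27.1097 117.2892  -0.0165  35.5647 -13.1628] [-1.557   1.3156  6.466 ]
[[0, 0, -225], [0.0, 0.0, 0.0]]
[[278, 28, -226], [0.001, 0.0, -0.426]]
```

>>> {"method": "arm_command", "body": {
  "steps": [
    [[0, 0, -45], [0, 0, 0], 0.95],
    [[0, 0, -100], [0, 0, 0], 0.95],
    [[0, 0, -155], [0, 0, 0], 0.95],
    [[0, 0, -205], [0, 0, 0], 0.95],
    [[40, 4, -226], [0, 0, -0.06], 0.95],
    [[90, 9, -226], [0, 0, -0.14], 0.95],
    [[140, 14, -226], [0, 0, -0.22], 0.95],
    [[190, 19, -226], [0, 0, -0.3], 0.95],
    [[240, 24, -226], [0, 0, -0.38], 0.95],
    [[278, 28, -226], [0, 0, -0.426], 0.95],
    [[278, 28, -226], [0, 0, -0.426], 0.95],
    [[278, 28, -226], [0, 0, -0.426], 0.95]
  ]
}}

```text
t: 43.58
ee_pos: [0.5512, 0.0542, 0.3295]
orientation: [[-0.087, 0.996, -0.002], [0.996, 0.087, -0.0], [-0.0, -0.002, -1.0]]
contact_force: [-0.2, 0.5, -3.7]
opening: 0.083
```

Run:
```python
from h import *
print(pose()[0],pose()[1],pose()[2]["contact_force"],pose()[2]["opening"])
snap("wrist","w21"); tips("wrist",["yellow_screw"])
im=cv2.imread("pics/w21.png")
cv2.imwrite("pics/w21a.png",cv2.resize(im[140:300,220:460],None,fx=3.3,fy=3.3,interpolation=cv2.INTER_CUBIC))
```

```text
[0.5512 0.0542 0.3295] [[-0.0872  0.9962 -0.0015]
 [ 0.9962  0.0872 -0.0002]
 [-0.0001 -0.0015 -1.    ]] [-0.2041  0.458  -3.7016] 0.08295079775241954
wrist yellow_screw [(0.82, [0.6028, 0.0572, 0.1146])]
```

View pics/w21a.png

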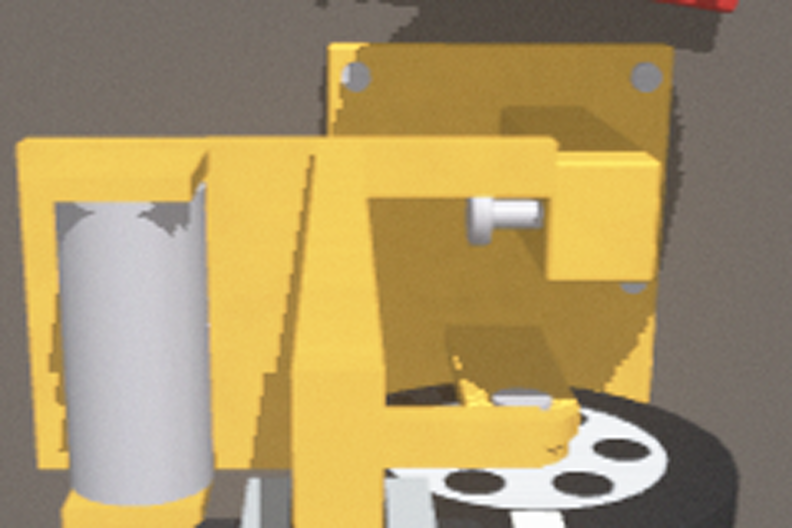

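View pics/w21.png

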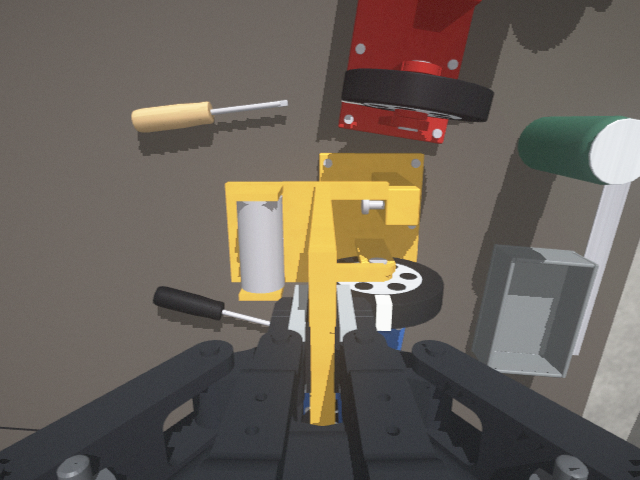

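Run:
```python
from h import *
f=lambda u,v:(220+u/3.3,140+v/3.3)
c="wrist"; p,R,s=pose(); T=lambda X:(R.T@(X-p))*1000
z=p[2]-.0966
a=T(onz(c,f(450,137),z));b=T(onz(c,f(460,468),z)); print("toes",(a+b)/2)
print("shank",T(onz(c,f(492,213),.115)),T(onz(c,f(547,213),.115)))
```

```text
toes [ 0.4746 22.2335 96.5838]
shank [ -6.0952  42.7677 214.8234] [ -6.0878  58.0332 214.8123]
```

>>> {"method": "arm_command", "body": {
  "steps": [
    [[-6, 4, 45], [0, 0, 0], 0.95],
    [[-6, 4, 95], [0, 0, 0], 0.95],
    [[-6, 4, 140], [0, 0, 0], 0.95],
    [[-6, 4, 166], [0, 0, 0], 0.95],
    [[-6, 4, 166], [0, 0, 0], 0.95],
    [[-6, 4, 166], [0, 0, 0], 0.95],
    [[-6, 4, 166], [0, 0, 0], 0.95]
  ]
}}

```text
t: 44.55
ee_pos: [0.5567, 0.0486, 0.1653]
orientation: [[-0.087, 0.996, 0.002], [0.996, 0.087, -0.0], [-0.0, 0.002, -1.0]]
contact_force: [0.6, 0.2, -4.4]
opening: 0.084
```

Run:
```python
from h import *
print(pose()[0],pose()[1],pose()[2]["contact_force"],pose()[2]["opening"])
snap("wrist","w22"); tips("wrist",["yellow_screw"])
im=cv2.imread("pics/w22.png")
cv2.imwrite("pics/w22a.png",cv2.resize(im[150:310,220:500],None,fx=2.8,fy=2.8,interpolation=cv2.INTER_CUBIC))
```

```text
[0.5567 0.0486 0.1653] [[-0.0869  0.9962  0.0021]
 [ 0.9962  0.0869 -0.    ]
 [-0.0002  0.0021 -1.    ]] [ 0.5871  0.2362 -4.4393] 0.0836631912935649
wrist yellow_screw [(0.71, [0.6016, 0.0534, 0.114])]
```

View pics/w22a.png

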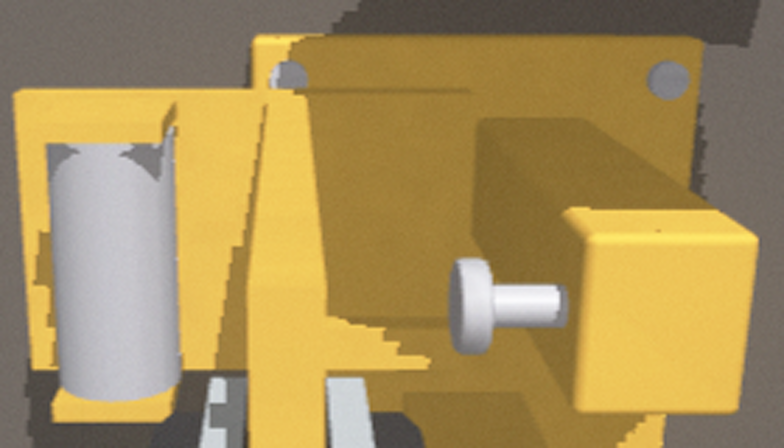

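Run:
```python
from h import *
f=lambda u,v:(220+u/2.8,150+v/2.8)
c="wrist"; p,R,s=pose(); T=lambda X:(R.T@(X-p))*1000
z=p[2]-.0966
a=T(onz(c,f(400,90),z));b=T(onz(c,f(400,370),z)); print("toes",(a+b)/2)
q=[T(onz(c,f(*q),.127)) for q in [(588,238),(756,239),(740,411),(574,411)]]; print("post",np.mean(q,0))
print("shank",T(onz(c,f(493,305),.115)),T(onz(c,f(567,305),.115)))
```

```text
toes [ 0.1561 25.3315 96.6362]
post [ 0.6551 65.3993 38.0519]
shank [ 0.3379 37.8535 50.0127] [ 0.3367 51.4489 50.0321]
```

>>> {"method": "arm_command", "body": {
  "steps": [
    [[0, 4, 3], [0, 0, 0], 0.95],
    [[0, 12, 3], [0, 0, 0], 0.95],
    [[0, 20, 3], [0, 0, 0], 0.95],
    [[0, 28, 3], [0, 0, 0], 0.95],
    [[0, 36, 3], [0, 0, 0], 0.95],
    [[0, 41, 3], [0, 0, 0], 0.95],
    [[0, 45, 3], [0, 0, 0], 0.95],
    [[0, 45, 3], [0, 0, 0], 0.95],
    [[0, 45, 3], [0, 0, 0], 0.95]
  ]
}}

```text
t: 45.78
ee_pos: [0.6008, 0.0527, 0.1609]
orientation: [[-0.087, 0.996, -0.001], [0.996, 0.087, 0.0], [0.0, -0.001, -1.0]]
contact_force: [0.5, 0.4, -3.4]
opening: 0.089
```

Run:
```python
from h import *
print(pose()[0],pose()[2]["contact_force"],pose()[2]["moment"],pose()[2]["opening"])
snap("wrist","w23");snap("side","sd23"); im=cv2.imread("pics/sd23.png"); uv=proj("side",[[.6,.05,.1]])[0].astype(int)
cv2.imwrite("pics/sd23a.png",cv2.resize(im[uv[1]-60:uv[1]+60,uv[0]-75:uv[0]+75],None,fx=5,fy=5,interpolation=cv2.INTER_CUBIC))
```

```text
[0.6008 0.0527 0.1609] [ 0.5176  0.4179 -3.391 ] [-0.005  -0.1046 -0.0364] 0.08914372502723308
```

View pics/w23.png

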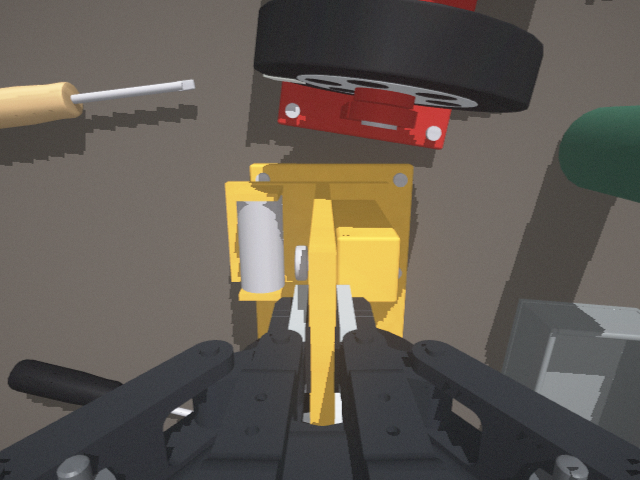

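View pics/sd23a.png

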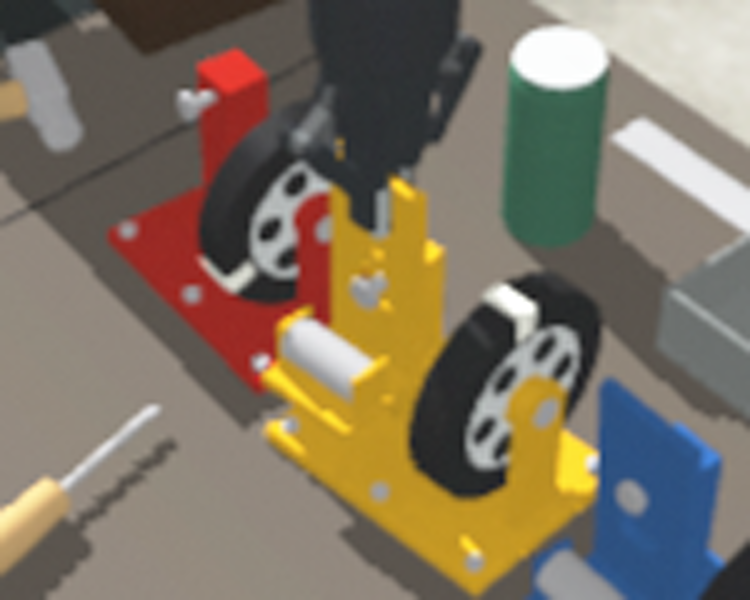

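Head is through the wide hole with no contact. Slide down to TCP z ≈ 0.1355.

>>> {"method": "arm_command", "body": {
  "steps": [
    [[0, 0, 6], [0, 0, 0], 0.95],
    [[0, 0, 12], [0, 0, 0], 0.95],
    [[0, 0, 18], [0, 0, 0], 0.95],
    [[0, 0, 23], [0, 0, 0], 0.95],
    [[0, 0, 26], [0, 0, 0], 0.95],
    [[0, 0, 27], [0, 0, 0], 0.95],
    [[0, 0, 27], [0, 0, 0], 0.95]
  ]
}}

```text
t: 46.75
ee_pos: [0.601, 0.0528, 0.1351]
orientation: [[-0.087, 0.996, 0.001], [0.996, 0.087, 0.0], [-0.0, 0.001, -1.0]]
contact_force: [-4.5, 0.1, 8.1]
opening: 0.087
```

Run:
```python
from h import *
print(pose()[0],pose()[2]["contact_force"],pose()[2]["moment"],pose()[2]["opening"])
```

```text
[0.601  0.0528 0.1351] [-4.484   0.0699  8.1272] [0.0581 0.776  0.0367] 0.08704516042258403
```

Seated (contact +8 N, ~12 N including the weight). Release and lift.

>>> {"method": "arm_command", "body": {
  "steps": [
    [[0, 0, 0], [0, 0, 0], 0.8],
    [[0, 0, -1], [0, 0, 0], 0.7],
    [[0, 0, -1], [0, 0, 0], 0.55],
    [[0, 0, -1], [0, 0, 0], 0.55],
    [[0, 0, -1], [0, 0, 0], 0.55],
    [[0, 0, -20], [0, 0, 0], 0.55],
    [[0, 0, -60], [0, 0, 0], 0.55],
    [[0, 0, -120], [0, 0, 0], 0.55],
    [[0, 0, -180], [0, 0, 0], 0.55],
    [[0, 0, -180], [0, 0, 0], 0.55]
  ]
}}

```text
t: 48.0
ee_pos: [0.6022, 0.0528, 0.3187]
orientation: [[-0.087, 0.996, 0.008], [0.996, 0.087, -0.0], [-0.001, 0.008, -1.0]]
contact_force: [-0.1, 0.6, -0.7]
opening: 0.451
```

Run:
```python
from h import *
p,R,s=pose(); print(p,s["contact_force"],s["opening"])
snap("wrist","w24");snap("side","sd24"); snap("scene","c24"); im=cv2.imread("pics/sd24.png"); uv=proj("side",[[.6,-.06,.1]])[0].astype(int)
cv2.imwrite("pics/sd24a.png",cv2.resize(im[uv[1]-75:uv[1]+75,uv[0]-100:uv[0]+100],None,fx=4,fy=4,interpolation=cv2.INTER_CUBIC))
for c in ["side","scene"]: tips(c,["yellow_bracket","blue_bracket","red_bracket","yellow_mark","blue_mark","red_mark","yellow_screw","blue_screw"])
d,w=plan([.45,.1,.40],Rt(-85));print(d,w)
```

```text
[0.6022 0.0528 0.3187] [-0.0687  0.6108 -0.7299] 0.4512488844516551
side yellow_bracket [(0.74, [0.6021, 0.0559, 0.1041])]
side blue_bracket [(0.92, [0.6037, -0.1467, 0.0987])]
side red_bracket []
side yellow_mark []
side blue_mark [(0.88, [0.6053, -0.235, 0.1645])]
side red_mark [(0.78, [0.5679, 0.1564, 0.068]), (0.66, [0.5108, 0.4525, 0.0003])]
side yellow_screw [(0.81, [0.602, 0.0549, 0.1153])]
side blue_screw [(0.57, [0.6044, -0.1442, 0.1123])]
scene yellow_bracket [(0.88, [0.6021, 0.052, 0.1018])]
scene blue_bracket [(0.72, [0.6046, -0.1517, 0.0989])]
scene red_bracket []
scene yellow_mark [(0.61, [0.6115, -0.0332, 0.1616])]
scene blue_mark [(0.73, [0.6076, -0.2386, 0.1596])]
scene red_mark [(0.78, [0.5653, 0.1536, 0.0662]), (0.3, [0.6066, -0.239, 0.1622])]
scene yellow_screw [(0.81, [0.5958, 0.0581, 0.1173]), (0.55, [0.5085, 0.4549, 0.0003])]
scene blue_screw [(0.65, [0.6068, -0.143, 0.1083])]
[  60.2622 -146.353   -86.031 ] [-0.0003 -0.      0.0001]
```

View pics/sd24a.png

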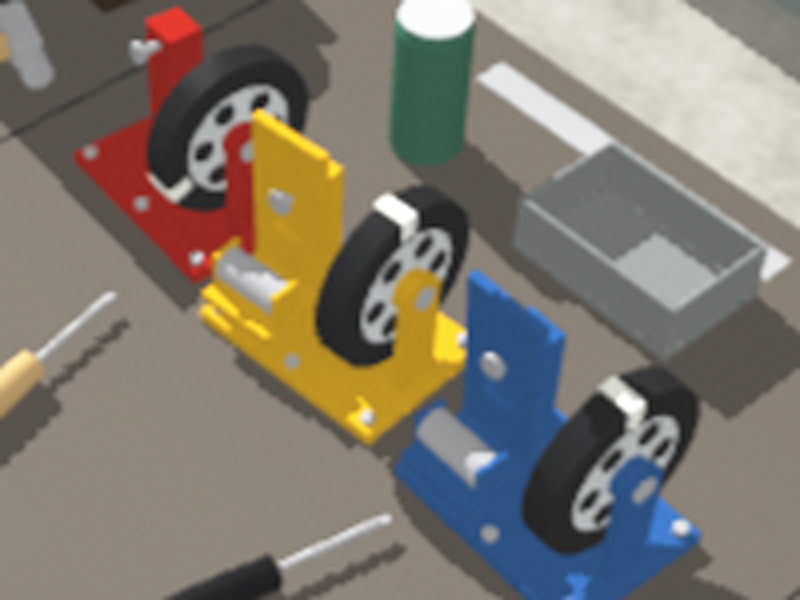

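View pics/w24.png

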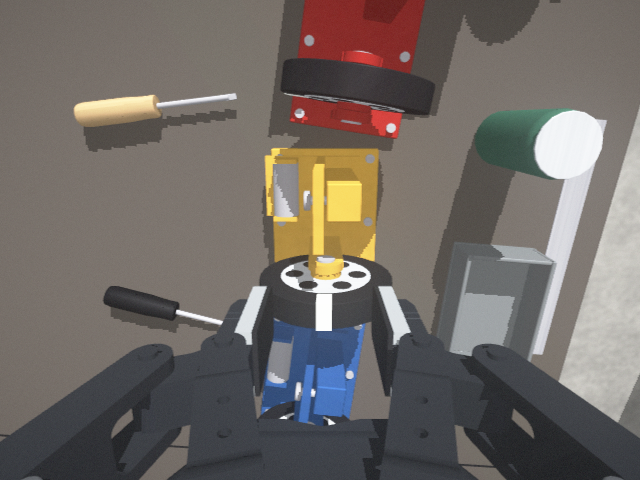

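Run:
```python
from h import *
from scipy.optimize import minimize
im=cv2.imread("pics/w24.png")
cv2.imwrite("pics/w24a.png",cv2.resize(im[240:340,250:400],None,fx=5,fy=5,interpolation=cv2.INTER_CUBIC))
```

```text
(no output)
```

View pics/w24a.png

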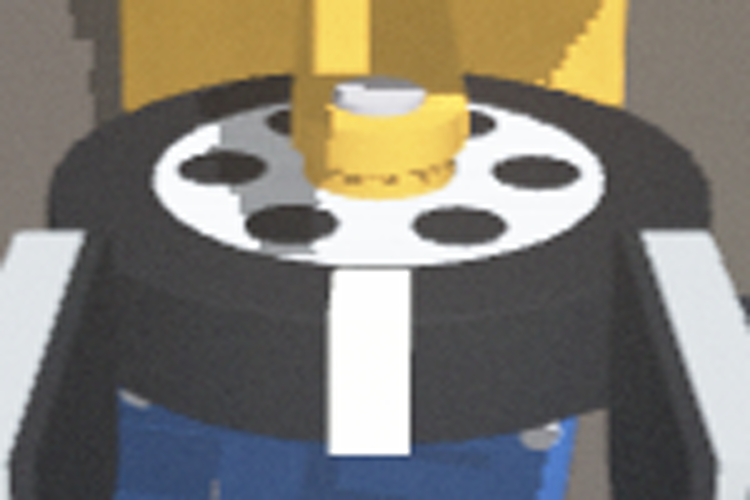

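>>> {"method": "arm_command", "body": {
  "steps": [
    [[0, 0, -60], [0, 0, 0], 0.55],
    [[0, 0, -80], [0, 0, 0], 0.55],
    [[0, 0, -80], [0, 0, 0], 0.55],
    [[0, 0, -80], [0, 0, 0], 0.55]
  ]
}}

```text
t: 49.45
ee_pos: [0.6008, 0.0527, 0.3925]
orientation: [[-0.087, 0.996, -0.002], [0.996, 0.087, 0.0], [0.0, -0.002, -1.0]]
contact_force: [0.2, 0.8, -0.4]
opening: 0.45
```

Run:
```python
from h import *
p,R,s=pose(); print(p,s["contact_force"],s["t"])
snap("scene","c25"); snap("side","sd25")
tips("side",["yellow_bracket","blue_bracket","yellow_mark","blue_mark"])
im=cv2.imread("pics/c25.png")
cv2.imwrite("pics/c25a.png",cv2.resize(im[170:370,190:410],None,fx=2.9,fy=2.9,interpolation=cv2.INTER_CUBIC))
```

```text
[0.6008 0.0527 0.3925] [ 0.1988  0.7657 -0.4203] 49.45
side yellow_bracket [(0.62, [0.5992, 0.0575, 0.1017])]
side blue_bracket [(0.78, [0.6043, -0.1468, 0.101]), (0.59, [0.6091, -0.2366, 0.1603])]
side yellow_mark [(0.66, [0.6138, -0.0358, 0.1611])]
side blue_mark [(0.62, [0.6075, -0.2372, 0.1663])]
```

View pics/c25a.png

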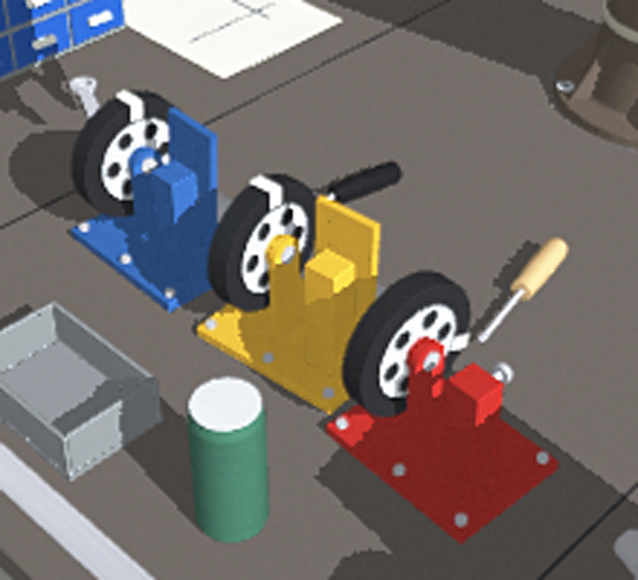

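Both brackets hang upright with their marks at the top, and the red pulley has not been touched. I'm handing in.

Run:
```python
from station import bot
print(bot.hand_in())
```

```text
the job is handed in; nothing more can be done
None
```

I handed the job in at about 49.5 s. Two brackets were out, blue and yellow. For each one I spun the pulley of its colour until the white mark was at the top, then hung the bracket on the screw beside it. The red bracket was absent, so I left the red pulley alone.

**Last checks**
- **Hanging:** Both brackets hang upright, roller side towards the robot. Their origins read about 0.101 m above the bench (blue 0.101, yellow 0.102), against 0.101 m expected when fully seated.
- **Marks:** My fits to the wrist pictures put both marks about 2° short of the exact top, give or take 1°. I left that rather than grip the wheels again next to the hung brackets.
- **Left alone:** The red mark was still where it started. I never reached for the hammer, screwdrivers or wrench. The pictures showed the screwdrivers and wrench lying where they were; I did not check the hammer at the end.
- **Clearance:** The arm stood clear with no contact force.

**What went wrong:** During the first turn of the yellow pulley, the arm passed near a wrist singularity and pulled sideways on the gripped wheel. The wrist force read 109 N, under the 120 N limit, though it could have been higher between readings. When I opened the gripper, about 39 N of push was left, close to the 40 N limit for the arm and gripper body. It looked to be the finger on the wheel, but I could not confirm that. I backed off and finished the turn with a shorter stroke; in the pictures nothing looked displaced.

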